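# Fetch the rear spanner from the crowded hook beside the bioreactor

## Task

The blue-headed spanner hangs at the back of the full hook. Move the two spanners in front of it onto the other hook and leave them hanging there; with the first one, slide that hook's stiff collar back along the rod until it comes up against its unseen stop and hold it pressed there for half a second, firmly but gently (about 16 N, never more than 20 N on the collar). Then stand the blue spanner in the steel caddy, and leave the bottle, the vial and the dish where they are.

Things in the scene. Friction and masses are not known exactly. Their poses are not given: they have to be found in the camera images.
- full: The full hook's stand, blue base plate, bolted down; origin under the post's face from which the rod leaves. Three spanners hang on it by their eyes: blue rearmost, next to the post, then yellow and red in either order, about 42 mm apart.
- full_root (a point): Where the full hook's rod leaves its post, on the rod's axis. The steel rod, 8 mm thick, 200 mm above the bench, runs level 140 mm in this frame's -x direction; its last 14 mm (along x) then bend up by 12 mm as a lip. The post is 18 mm square, its top 8 mm above the axis. z up.
- spare: The spare hook's stand, grey base plate, bolted down; same shape as the full hook's. Its rod carries only the sliding collar. Origin under the post's face from which the rod leaves.
- spare_root (a point): Where the spare hook's rod leaves its post, on the rod's axis. Same rod as the full hook's: 8 mm thick, 200 mm above the bench, level for 140 mm in this frame's -x direction, then a lip 14 mm long (along x) rising 12 mm. z up.
- keeper: The collar assembly on the spare rod. Its origin is at spare_root, NOT at the collar: neither the collar's place nor its stop's is measured. The collar is a black tube, 26 mm across, 36 mm long, orange band at its front. It slides towards the post with about 5 N of friction and stays where left, until a rigid stop hidden inside it: there the resistance rises sharply.
- keeper_zero (a point): Also at spare_root: the collar's front face starts 55 to 95 mm from here along the rod; at its stop it is 43 to 73 mm from here (12 to 22 mm of travel). At the stop press it with 13 to 20 N (aim at 16) for at least 0.3 s; over 20 N damages it. Push it with the head of a spanner threaded on the rod, never with the fingers.
- blue_eye (a point): The blue-headed spanner, 150 g: plastic head 18 mm thick (x), 44 mm wide (y), 44 mm high, with a rectangular eye through it in x, 20 mm wide, 24 mm high; a flat steel shank with a 34 mm jaw hangs below. This point: centre of the eye, 22 mm below the top, 128 mm above the foot. z up. Pinch the head across y from above at eye height, a finger each side of the rod. Hung, it lies 8 mm below the rod's axis.
- blue_foot (a point): The lowest point of the blue spanner, on its centre line, 128 mm below the centre of its eye.
- blue: The blue spanner itself; origin at its foot.
- yellow_eye (a point): The yellow-headed spanner, 150 g: plastic head 18 mm thick (x), 44 mm wide (y), 44 mm high, with a rectangular eye through it in x, 20 mm wide, 24 mm high; a flat steel shank with a 30 mm jaw hangs below. This point: centre of the eye, 22 mm below the top, 128 mm above the foot. z up. Pinch the head across y from above at eye height, a finger each side of the rod. Hung, it lies 8 mm below the rod's axis.
- yellow: The yellow spanner itself; origin at its foot, 128 mm below the eye's centre.
- red_eye (a point): The red-headed spanner, 150 g: plastic head 18 mm thick (x), 44 mm wide (y), 44 mm high, with a rectangular eye through it in x, 20 mm wide, 24 mm high; a flat steel shank with a 26 mm jaw hangs below. This point: centre of the eye, 22 mm below the top, 128 mm above the foot. z up. Pinch the head across y from above at eye height, a finger each side of the rod. Hung, it lies 8 mm below the rod's axis.
- red: The red spanner itself; origin at its foot, 128 mm below the eye's centre.
- caddy: Upright open-topped steel box fixed on the bench, 54 mm (x) by 58 mm (y) by 85 mm high, walls and floor 4 mm thick; origin at the centre of its underside, z up.
- media: Glass media bottle with a blue cap, 90 mm across, 190 mm high, at the far left. Bystander. Origin at the centre of its underside.
- vial: Amber sample vial with a white cap, 28 mm across, 70 mm high, between the two hooks. Bystander. Origin at the centre of its underside.
- dish: White bowl, 90 mm across, 35 mm high, at the far right. Bystander. Origin at the centre of its underside.
There are look-alikes about, which are no part of the job. Of the things that look like the spare, the largest one is meant.

How it is judged (in metres and radians):
On the way, in this order (a step that is already met when the one before it is completed fails the run):
1. a front spanner, its eye threaded on the spare hook, presses the collar against its stop: more than 13 N for 0.3 s (((contact force between yellow and keeper above 13 N and x of yellow_eye in the frame of spare_root between -0.142 and -0.03 m and y of yellow_eye in the frame of spare_root between -0.012 and 0.012 m and z of yellow_eye in the frame of spare_root between -0.014 and 0.01 m) or (contact force between red and keeper above 13 N and x of red_eye in the frame of spare_root between -0.142 and -0.03 m and y of red_eye in the frame of spare_root between -0.012 and 0.012 m and z of red_eye in the frame of spare_root between -0.014 and 0.01 m))), for 0.3 s.
2. both front spanners hang released on the spare hook while the blue one still hangs on the full hook (x of yellow_eye in the frame of spare_root between -0.142 and -0.03 m and y of yellow_eye in the frame of spare_root between -0.012 and 0.012 m and z of yellow_eye in the frame of spare_root between -0.014 and 0.01 m and x of red_eye in the frame of spare_root between -0.142 and -0.03 m and y of red_eye in the frame of spare_root between -0.012 and 0.012 m and z of red_eye in the frame of spare_root between -0.014 and 0.01 m and contact force between the fingers and yellow below 0.1 N and contact force between the fingers and red below 0.1 N and distance of blue_eye from where it was at the start of the episode below 0.05 m), for 0.2 s.
At the end, for the whole second after the job is handed in: Yellow and red hang on the spare rod: eyes 30 to 142 mm from the post, within 12 mm sideways, 14 mm below to 10 mm above its axis. Blue stands in the caddy: foot within its walls, at most 30 mm above its underside, leaning under 0.7 rad. All below 0.05 m/s (x of yellow_eye in the frame of spare_root between -0.142 and -0.03 m and y of yellow_eye in the frame of spare_root between -0.012 and 0.012 m and z of yellow_eye in the frame of spare_root between -0.014 and 0.01 m and x of red_eye in the frame of spare_root between -0.142 and -0.03 m and y of red_eye in the frame of spare_root between -0.012 and 0.012 m and z of red_eye in the frame of spare_root between -0.014 and 0.01 m and x of blue_foot in the frame of caddy between -0.027 and 0.027 m and y of blue_foot in the frame of caddy between -0.029 and 0.029 m and z of blue_foot in the frame of caddy below 0.03 m and angle between blue_eye's own z axis and vertical below 0.7 rad and linear speed of each of blue, yellow, red below 0.05 m/s); the robot touches nothing.
It fails at once if the collar is loaded with more than 20 N (contact force between any of yellow, red and keeper above 20 N).
It fails at once if the fingers push the collar (contact force between the fingers and keeper above 1 N).
It fails at once if a spanner falls or is laid on the bench (height (world z) of any of blue_eye, yellow_eye, red_eye below 0.08 m).
It fails at once if the bottle, vial or dish is shifted by more than 20 mm (distance of any of media, vial, dish from where it was at the start of the episode above 0.02 m).
It also fails if it takes over 72 s, if anything falls off the work surface, if the arm or the gripper's body presses on something with over 40 N, if the wrist force passes 120 N, or if a joint passes its speed limit or range.

## Robot

A 6-joint arm with a two-finger parallel gripper is mounted at the origin on the work surface. World frame = base frame: x ahead of the robot, y to its left, z up, the work surface at z = 0. Lengths are in mm, angles in rad, forces in N, time in s.
With the tool pointing down it reaches from about 350 to 925 mm from the base axis. Payload 6.4 kg.
Tool frame: the origin (TCP) lies between the finger pads; the fingertips stand 8 mm ahead of it and the grasp point (between the pads) lies 11 mm behind it; z points along the fingers, y is the direction in which the jaws open and shut (so a half turn about z gives the same grasp; the last joint's range is limited). The gripper opens to 94 mm and grips with 3 to 60 N. Pads are 16 mm wide; open, the fingers measure 119 mm over their backs; the gripper's body (75 mm by 177 mm) begins 78 mm behind the grasp point.
Start: joints at [-1.466, 0.245, 1.558, -0, 1.339, -0.174], TCP at [178.886, -624.911, 213.455] pointing down, gripper open.
Joint ranges: [-3.13, 3.13], [-1.02, 2.26], [0.13, 2.54], [-0.95, 4.09], [0.21, 2.88], [-2.74, 2.74]. Speed limits (rad/s): [2.57, 2.57, 3.14, 3.14, 3.14, 3.14].

## Interface

Orientations are given as a rotation vector (axis times angle).
In Python, from rig import sense, read_camera, camera_params, sign_off gives the robot as it stands.
- The arm moves only by the tool apply_moves, never from a script. Its argument "targets" is a list of rows, each a list of 4 numbers: the shift along the tool's x, y, z in cm, then the turn about the tool's z in rad. In form: [[tx, ty, tz, twist], ...]. A call has 1 to 10 rows; each row shifts and turns the pose as measured when the row begins, along the tool's axes as they then stand; what a row does not reach is not made up. A row lasts 1/8 s, in which the tool goes at most 62.5 mm and 10.7 degrees, less where a joint would pass 70% of its speed; a pose out of reach is approached as far as the arm can. A call with a gripper value outside its range is refused whole. "fingers" is the gripper's target within -1 to 1 (fully open at 1, half-way at 0, shut at -1), set as the call begins (left out, the last holds). The fingers move at their own pace and stop on an object; the grip force is fixed at half the most. Time passes only in rows, so rows that do not move let the fingers close. It gives the time, the measured TCP pose, the force and the opening at its end, in the units of the state.
- sense(): the state, without advancing time (a new reading comes with each control period).
- read_camera(name): name is "side" or "top" or "wrist"; returns (picture, depth): 400x640x3 uint8, blue, green, red; 400x640 float32, mm along the optical axis (not along the pixel's ray), 0 where there is no reading.
- camera_params(name): a dict with "vfov" (degrees; the focal length in pixels is half the picture's height over the tangent of half this angle, whatever the lens; pixels are square), "cx", "cy" (the principal point, pixels), "extrinsics" (4x4, takes a point from camera to world coordinates). Camera axes: x right, y up, looking along -z (the intrinsics and any distortion apply to the point x, -y, -z); pixel columns grow to the right and rows downward; lengths in mm; the calibration is good to about 2 mm. The wrist camera is an equidistant fisheye: a pixel r from the principal point sees the ray r / f radians off the axis. A picture is of the moment at which its call begins: read the wrist's pose just before it. camera_params takes no time and is no camera call; for the wrist camera it gives the pose at the moment of the call.
- sign_off(): hands the job in, once; it reports no verdict.
The state is a dict: "time": time; "qpos": joint angles; "qvel": joint speeds; "effort": joint torques, N m; "ee_pos": TCP position; "orientation": TCP orientation; "contact_force": force on the tool from outside, world axes, zero at the start; "moment": the same for the moment, N m; "gripper_width": finger opening in mm.
Only numpy, scipy, OpenCV 4.12 (cv2) and the standard library are available. Lean on these libraries where they do the work, as an engineer would, in place of code of your own. Each camera call takes 0.05 s, during which the arm holds its last target. There are 200 camera calls.

## Working session

There is one attempt and no reset: what is moved stays moved. The work goes in short steps, Python scripts to look and compute and a tool call to move; the robot and the scene stay as the last step left them, time stands still between calls to the robot, and variables do not carry over. Pictures are saved under pics/ and viewed, about 8 in all and at most 12, crops included, and the job is handed in when it is done.

Besides the shell and the picture viewer there is one more tool, called after "Call:" as name(argument=value, ...) on one line, values as JSON. apply_moves: Moves the arm, as the interface text tells. Its arguments: {"type":"object","properties":{"targets":{"type":"array"},"fingers":{"type":"number"}},"required":["targets"]}

```bash
mkdir -p pics
cat > h.py <<'E'
import numpy as np,cv2
from rig import sense,read_camera,camera_params,sign_off
def grab(n):
    p=camera_params(n); im,d=read_camera(n); return im,d,p
def cloud(d,p):
    h,w=d.shape; f=h/2/np.tan(np.radians(p['vfov'])/2)
    v,u=np.mgrid[:h,:w].astype(float)
    E=np.array(p['extrinsics'])
    X=np.stack([(u-p['cx'])/f*d,-(v-p['cy'])/f*d,-d],-1)
    return X@E[:3,:3].T+E[:3,3]
E
python3 - <<'E'
from h import *
print(sense())
for n in('top','side'):
    im,d,p=grab(n); print(n,p); cv2.imwrite(f'pics/{n}0.png',im); np.savez(f'{n}0.npz',im=im,d=d,X=cloud(d,p))
E
```

```text
{'time': 0.0, 'qpos': array([-1.46612497e+00,  2.45800094e-01,  1.55900638e+00,  3.06463864e-06,
        1.33869575e+00, -1.74084942e-01]), 'qvel': array([-0.00108648, -0.00158408,  0.00021088,  0.00022486,  0.00142708,
       -0.002222  ]), 'effort': array([ 1.29142350e-03, -4.15826797e+01, -3.14605200e+01,  6.85969018e-02,
        3.32054787e-02, -1.39273152e-04]), 'ee_pos': array([ 178.80786189, -624.31299176,  212.35839541]), 'orientation': array([-3.10923764e+00, -4.36186831e-01, -1.08699055e-04]), 'contact_force': array([ 0.35868084, -0.20246296,  0.48961559]), 'moment': array([-0.01924284, -0.00454466, -0.00453389]), 'gripper_width': 93.56020536963948}
top {'vfov': 56.36986223472339, 'cx': 319.7394916149594, 'cy': 205.53934302790285, 'extrinsics': array([[ 8.86714961e-03,  9.93356672e-01, -1.14734019e-01,
         3.84263900e+02],
       [-9.99947434e-01,  9.39916975e-03,  4.09681883e-03,
         1.16595610e+02],
       [ 5.14800683e-03,  1.14691660e-01,  9.93387800e-01,
         1.37306862e+03],
       [ 0.00000000e+00,  0.00000000e+00,  0.00000000e+00,
         1.00000000e+00]])}
side {'vfov': 47.065741838864774, 'cx': 321.7270802436592, 'cy': 206.07641557599038, 'extrinsics': array([[-8.03704039e-01,  3.72353191e-01, -4.64125973e-01,
        -1.26880327e+02],
       [-5.94673331e-01, -4.75660535e-01,  6.48159459e-01,
         1.01473811e+03],
       [ 2.05778343e-02,  7.96931714e-01,  6.03718806e-01,
         9.75926131e+02],
       [ 0.00000000e+00,  0.00000000e+00,  0.00000000e+00,
         1.00000000e+00]])}
```

View pics/top0.png

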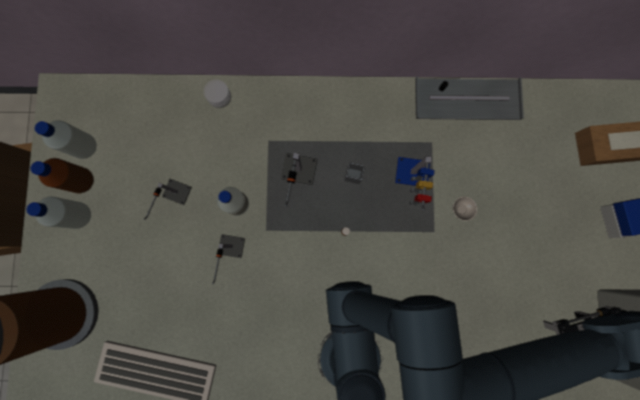

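View pics/side0.png

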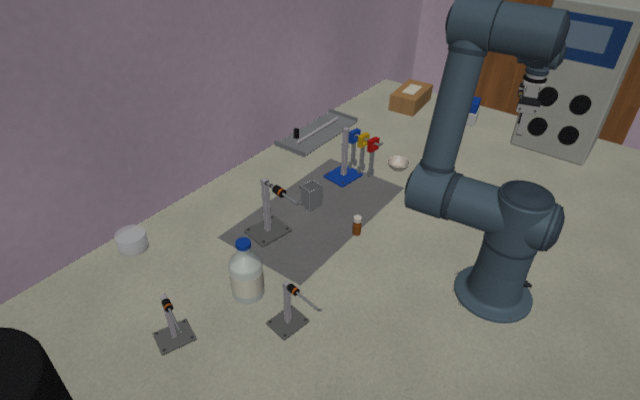

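The top view shows the full hook at about (415,175) with blue, yellow and red in order towards the robot. The spare, the largest grey one, is at (295,165), and the caddy at (355,173). In the side view the spare post is at (266,210), the collar at (278,190) and the vial at (357,226). Next I'll measure.

Run:
```python
from h import *
for n in('top','side'):
    z=np.load(f'{n}0.npz'); im,X=z['im'],z['X']; d=z['d']
    hsv=cv2.cvtColor(im,cv2.COLOR_BGR2HSV); H,S,V=[hsv[...,i].astype(int) for i in range(3)]
    roi=(X[...,0]>350)&(X[...,0]<800)&(X[...,1]>-350)&(X[...,1]<400)&(d>0)
    def rep(t,m):
        m=m&roi
        if m.sum()<3: print(n,t,m.sum());return
        P=X[m]; print(n,t,m.sum(),'med',np.median(P,0).round(),'lo',np.percentile(P,5,axis=0).round(),'hi',np.percentile(P,95,axis=0).round())
    hi=(X[...,2]>150)&(X[...,2]<260)
    fullr=X[...,1]<-50
    sp=(X[...,1]>100)&(X[...,1]<280)&(X[...,0]>450)
    rep('blue',(H>100)&(H<130)&(S>120)&hi&fullr)
    rep('yellow',(H>18)&(H<35)&(S>120)&hi&fullr)
    rep('red',((H<8)|(H>172))&(S>120)&hi&fullr)
    rep('base',(H>100)&(H<130)&(S>120)&(X[...,2]<20)&fullr)
    g=(S<90)&hi
    rep('orange',(H<18)&(S>120)&hi&sp)
    rep('black',(V<40)&hi&sp)
    for t,q in(('fullgrey',g&fullr),('sparegrey',g&sp&(V>60))):
        rep(t,q)
        P=X[q&roi]
        for a in range(480,760,15):
            k=P[(P[:,0]>=a)&(P[:,0]<a+15)]
            if len(k): print('   ',a,len(k),np.median(k,0).round(1),k[:,2].max().round(),k[:,1].min().round(),k[:,1].max().round())
    cad=(X[...,2]>60)&(X[...,2]<100)&(X[...,1]>-60)&(X[...,1]<100)&(X[...,0]>500)
    rep('caddy',cad)
```

```text
top blue 115 med [ 629. -223.  211.] lo [ 621. -243.  177.] hi [ 640. -205.  216.]
top yellow 107 med [ 588. -217.  213.] lo [ 580. -239.  181.] hi [ 599. -200.  217.]
top red 111 med [ 545. -212.  212.] lo [ 537. -234.  180.] hi [ 555. -194.  216.]
top base 470 med [ 676. -206.   11.] lo [ 630. -245.    6.] hi [ 719. -176.   16.]
top orange 30 med [602. 203. 211.] lo [596. 194. 205.] hi [608. 213. 214.]
top black 77 med [616. 200. 208.] lo [595. 186. 188.] hi [669. 213. 214.]
top fullgrey 143 med [ 657. -224.  203.] lo [ 517. -237.  160.] hi [ 678. -206.  212.]
    495 2 [ 508.5 -209.1  215.7] 217.0 -211.0 -207.0
    510 12 [ 518.6 -210.4  210.3] 219.0 -214.0 -208.0
    525 10 [ 532.2 -213.6  202.2] 205.0 -224.0 -209.0
    540 1 [ 553.2 -193.5  176.6] 177.0 -193.0 -193.0
    555 7 [ 565.5 -216.1  203.1] 205.0 -219.0 -195.0
    570 9 [ 575.2 -220.   203.1] 206.0 -234.0 -215.0
    585 2 [ 596.7 -199.6  181.6] 182.0 -200.0 -199.0
    600 12 [ 607.4 -222.7  202.4] 206.0 -227.0 -200.0
    615 6 [ 620.4 -226.   202.6] 204.0 -246.0 -223.0
    630 3 [ 639.5 -206.   209.4] 212.0 -250.0 -206.
[... 1964 characters left out ...]
 lo [529. 185. 154.] hi [685. 219. 209.]
    510 9 [519.3 219.6 211.6] 216.0 218.0 222.0
    525 12 [532.5 218.9 204.4] 209.0 217.0 223.0
    540 12 [548.4 215.  202.2] 206.0 210.0 218.0
    555 10 [562.5 213.8 202.6] 204.0 206.0 216.0
    570 12 [577.9 209.6 202.3] 205.0 205.0 213.0
    585 11 [592.2 206.  201.2] 205.0 200.0 214.0
    600 5 [603.6 215.3 195.8] 200.0 209.0 219.0
    615 5 [627.  211.  200.1] 208.0 209.0 213.0
    630 5 [641.  200.9 203.1] 206.0 197.0 209.0
    645 14 [651.1 195.8 201. ] 205.0 190.0 201.0
    660 84 [670.6 193.5 181.7] 212.0 181.0 202.0
    675 53 [680.9 197.  183.8] 209.0 183.0 203.0
side caddy 254 med [655. -10.  75.] lo [625. -41.  61.] hi [683.  20.  85.]
```

Call:
apply_moves(targets=[[0,0,-6,0],[0,0,-6,0],[5.1,-3.3,0,0],[5.1,-3.3,0,0],[5.1,-3.3,0,0],[5.1,-3.3,0,0],[5.1,-3.3,0,0],[5.1,-3.3,0,0],[5.1,-3.3,0,0],[5.1,-3.3,0,0]], fingers=1)

```text
time: 1.35
ee_pos: [504.5, -249.6, 333.6]
orientation: [-3.103, -0.422, -0.001]
contact_force: [-0.1, -1.3, -0.1]
gripper_width: 93.9
```

Call:
apply_moves(targets=[[0,0,0,0.14],[0,0,0,0.14],[0,0,0,0.13]])

```text
time: 1.72
ee_pos: [506.7, -244.3, 331.9]
orientation: [-3.122, 0.225, 0.006]
contact_force: [-0.0, -0.2, 0.2]
gripper_width: 94.1
```

```bash
cat >> h.py <<'E'
from scipy.spatial.transform import Rotation as R
def yaw(s=None):
    s=s or sense(); x=R.from_rotvec(s['orientation']).as_matrix()[:,0]; return np.arctan2(x[1],x[0])
def to(x,y,z,w):
    s=sense(); M=R.from_rotvec(s['orientation']).as_matrix()
    print('t',round(s['time'],2),'at',s['ee_pos'].round(1),'yaw',yaw(s).round(4),'shift cm',(M.T@(np.array([x,y,z])-s['ee_pos'])/10).round(2),'twist',round(yaw(s)-w,4),'tilt',M[:,2].round(4),'F',s['contact_force'].round(1),'w',round(s['gripper_width'],1))
def fcloud(d,p):
    h,w=d.shape; f=h/2/np.tan(np.radians(p['vfov'])/2)
    v,u=np.mgrid[:h,:w].astype(float); a=u-p['cx'];b=v-p['cy'];r=np.hypot(a,b)+1e-9;t=r/f
    E=np.array(p['extrinsics']); tt=np.tan(np.minimum(t,1.4))*d
    X=np.stack([a/r*tt,-b/r*tt,-d],-1)
    return X@E[:3,:3].T+E[:3,3]
E
python3 - <<'E'
from h import *
to(545,-212,330,-.134)
im,d,p=grab('wrist'); print(p); X=fcloud(d,p); cv2.imwrite('pics/w1.png',im); np.savez('w1.npz',im=im,d=d,X=X)
E
```

```text
t 1.73 at [ 506.7 -244.3  331.9] yaw -0.144 shift cm [ 3.32 -3.75  0.22] twist -0.01 tilt [-0.0032  0.0119 -0.9999] F [-0.  -0.2  0.2] w 94.1
{'vfov': 65.70646984690485, 'cx': 316.15603459805635, 'cy': 196.77653014187428, 'extrinsics': array([[-1.44003198e-01,  9.63048121e-01,  2.27599201e-01,
         5.72181952e+02],
       [-9.89510919e-01, -1.37470903e-01, -4.43834700e-02,
        -2.57255771e+02],
       [-1.14551498e-02, -2.31603256e-01,  9.72742880e-01,
         5.03381519e+02],
       [ 0.00000000e+00,  0.00000000e+00,  0.00000000e+00,
         1.00000000e+00]])}
```

View pics/w1.png

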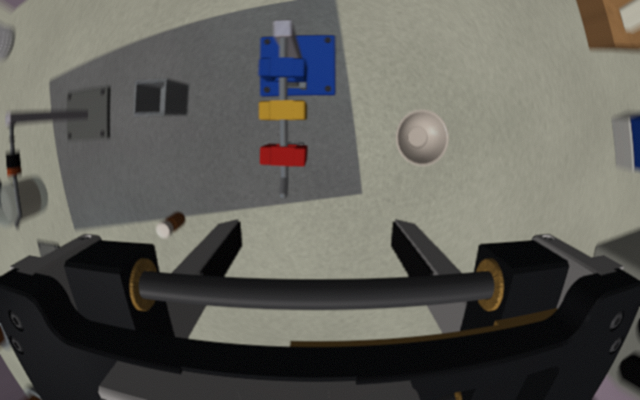

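The wrist view shows red at (284,155), yellow (283,110), blue (283,68), the rod tip at (285,193), and the caddy at (160,97). The spare hook is at the left edge.

Run:
```python
from h import *
z=np.load('w1.npz'); im,X,d=z['im'],z['X'],z['d']
hsv=cv2.cvtColor(im,cv2.COLOR_BGR2HSV); H,S,V=[hsv[...,i].astype(int) for i in range(3)]
top=(X[...,2]>206)&(X[...,2]<222)
for t,m in(('blue',(H>100)&(H<130)),('yellow',(H>18)&(H<35)),('red',(H<8)|(H>172))):
    m=m&(S>120)&top; m[200:]=0
    P=X[m]; (c,s,a)=cv2.minAreaRect(P[:,:2].astype(np.float32)); print(t,m.sum(),np.mean(P,0).round(1),c,s,a)
g=(S<70)&(X[...,2]>190)&(X[...,2]<222); g[200:]=0; g[:,:200]=0;g[:,340:]=0
P=X[g]
for a in range(495,690,8):
    k=P[(P[:,0]>=a)&(P[:,0]<a+8)]
    if len(k): print(a,len(k),np.median(k,0).round(1),k[:,2].max().round(1))
r=P[(P[:,0]>522)&(P[:,0]<655)&(P[:,2]>198)&(P[:,2]<209)]; r=r[np.abs(r[:,1]+228+(r[:,0]-653)*.135-0)<8]
print(len(r),np.polyfit(r[:,0],r[:,1],1), 'tip x',P[:,0].min())
cad=(X[...,2]>78)&(X[...,2]<92)&(X[...,0]>600)&(X[...,1]>-60)&(X[...,1]<50); cad[200:]=0
Q=X[cad]; print('caddy',len(Q),cv2.minAreaRect(Q[:,:2].astype(np.float32)),Q[:,2].mean())
```

```text
blue 880 [ 631.5 -229.6  214.1] (642.7008056640625, -231.85009765625) (42.20906448364258, 40.93010711669922) 77.62037658691406
yellow 853 [ 591.4 -224.2  214.5] (591.55126953125, -223.9730987548828) (42.47411346435547, 18.02775001525879) 81.23286437988281
red 875 [ 548.7 -215.7  214.3] (577.8600463867188, -19.721832275390625) (444.2710266113281, 19.2658634185791) 81.44969177246094
503 17 [ 509.6 -213.   215.9] 217.3
511 69 [ 515.1 -213.7  213.7] 217.2
519 82 [ 523.  -214.7  206.3] 212.3
527 73 [ 531.  -216.1  203.6] 206.7
535 25 [ 536.6 -215.3  204.4] 215.3
551 14 [ 558.2 -219.8  204.3] 205.9
559 74 [ 563.  -220.1  203.7] 206.2
567 71 [ 570.8 -221.3  203.8] 206.3
575 63 [ 578.7 -221.7  203.9] 205.8
583 1 [ 586.4 -200.6  212.7] 212.7
599 42 [ 604.3 -225.7  203.9] 213.5
607 49 [ 611.  -226.9  204.2] 205.9
615 50 [ 619.2 -228.   203.9] 206.5
623 2 [ 629.8 -206.2  213.2] 213.6
631 8 [ 634.3 -207.   213.5] 214.9
639 19 [ 645.4 -231.5  204.2] 214.3
647 47 [ 651.  -232.6  203.9] 206.4
655 78 [ 661.1 -234.4  203.3] 207.8
663 169 [ 666.4 -234.7  208.1] 210.4
671 149 [ 675.1 -235.   208.3] 210.1
679 33 [ 680.4 -232.5  208. ] 209.7
548 [  -0.14230633 -139.75337354] tip x 507.4981828267246
caddy 447 ((658.2423095703125, -13.324047088623047), (60.143638610839844, 54.76646423339844), 79.1270980834961) 83.95406268181736
```

Call:
apply_moves(targets=[[3.7,-3.3,0,0],[0,0,4,0],[0,0,4,0],[0,0,2.5,0],[0,0,0,0]])

```text
time: 2.4
ee_pos: [548.4, -215.0, 223.0]
orientation: [-3.122, 0.217, 0.008]
contact_force: [0.2, 0.2, 0.9]
gripper_width: 93.9
```

Run:
```python
from h import *
to(548,-217,181,-.142)
im,d,p=grab('wrist'); X=fcloud(d,p); cv2.imwrite('pics/w2.png',im)
hsv=cv2.cvtColor(im,cv2.COLOR_BGR2HSV); H,S,V=[hsv[...,i].astype(int) for i in range(3)]
top=(X[...,2]>206)&(X[...,2]<222)
m=((H<8)|(H>172))&(S>120)&top&(np.abs(X[...,1]+215)<60)
P=X[m]; print(m.sum(),P.mean(0),cv2.minAreaRect(P[:,:2].astype(np.float32)))
```

```text
t 2.4 at [ 548.4 -215.   223. ] yaw -0.1385 shift cm [0.01 0.25 4.2 ] twist 0.0035 tilt [-0.0045  0.0125 -0.9999] F [0.2 0.2 0.9] w 93.9
2069 [ 549.3378357  -217.71898825  213.96068164] ((548.1549072265625, -217.6511993408203), (43.32059860229492, 18.703834533691406), 79.22603607177734)
```

Call:
apply_moves(targets=[[0,0.27,2.2,0],[0,0,2.0,0],[0,0,0,0],[0,0,0,0]])

```text
time: 2.95
ee_pos: [551.5, -219.7, 187.4]
orientation: [-3.128, 0.215, -0.009]
contact_force: [-0.2, -0.3, 0.2]
gripper_width: 93.9
```

Call:
apply_moves(targets=[[0,0,0,0],[0,0,0,0],[0,0,0,0],[0,0,0,0],[0,0,0,0],[0,0,0,0]], fingers=-1)

```text
time: 3.7
ee_pos: [552.6, -220.1, 189.8]
orientation: [-3.129, 0.214, -0.014]
contact_force: [-0.1, 0.3, -0.1]
gripper_width: 44.0
```

Call:
apply_moves(targets=[[0,0,0,0],[0,0,0,0],[-0.4,-0.2,1.0,0],[0,0,0.1,0]], fingers=-0.2)

```text
time: 4.2
ee_pos: [554.4, -220.9, 189.9]
orientation: [3.13, -0.214, 0.038]
contact_force: [-0.5, -0.8, -1.0]
gripper_width: 44.1
```

Run:
```python
from h import *
to(548.5,-218,181,-.142)
im,d,p=grab('wrist'); X=fcloud(d,p)
hsv=cv2.cvtColor(im,cv2.COLOR_BGR2HSV); H,S,V=[hsv[...,i].astype(int) for i in range(3)]
top=(X[...,2]>206)&(X[...,2]<222)
m=((H<8)|(H>172))&(S>120)&top&(np.abs(X[...,1]+215)<60)
P=X[m]; print(m.sum(),P.mean(0),cv2.minAreaRect(P[:,:2].astype(np.float32)))
```

```text
t 4.2 at [ 554.4 -220.9  189.9] yaw -0.1366 shift cm [-0.65 -0.21  0.88] twist 0.0054 tilt [ 0.0242 -0.0052 -0.9997] F [-0.5 -0.8 -1. ] w 44.1
2969 [ 551.10605813 -221.51089752  214.61082535] ((549.5194702148438, -221.50033569335938), (44.76005554199219, 18.830860137939453), 80.54727172851562)
```

Call:
apply_moves(targets=[[0,0,0.04,0],[0,0,0.04,0],[0,0,0.04,0],[-0.5,-0.1,1.1,0],[-0.1,0,0.1,0]], fingers=0.3)

```text
time: 4.88
ee_pos: [546.9, -218.2, 172.1]
orientation: [3.133, -0.215, 0.03]
contact_force: [0.0, 0.2, 0.1]
gripper_width: 60.9
```

Run:
```python
from h import *
to(548.5,-218,181,-.142)
im,d,p=grab('wrist'); X=fcloud(d,p)
hsv=cv2.cvtColor(im,cv2.COLOR_BGR2HSV); H,S,V=[hsv[...,i].astype(int) for i in range(3)]
top=(X[...,2]>206)&(X[...,2]<222)
m=((H<8)|(H>172))&(S>120)&top&(np.abs(X[...,1]+215)<60)
P=X[m]; print(m.sum(),P.mean(0),cv2.minAreaRect(P[:,:2].astype(np.float32)))
```

```text
t 4.88 at [ 546.9 -218.2  172.1] yaw -0.1368 shift cm [ 0.18 -0.04 -0.89] twist 0.0052 tilt [ 0.0192 -0.0022 -0.9998] F [0.  0.2 0.1] w 60.9
3446 [ 551.2735436  -221.80733303  213.67564541] ((549.7395629882812, -221.745361328125), (43.56370544433594, 17.417179107666016), 81.32483673095703)
```

Call:
apply_moves(targets=[[0.3,0.3,-0.8,0],[0,0,0,0]])

```text
time: 5.18
ee_pos: [550.0, -222.2, 181.7]
orientation: [3.132, -0.215, 0.033]
contact_force: [-0.1, 0.8, 0.4]
gripper_width: 61.0
```

Call:
apply_moves(targets=[[0,0,0.02,0],[0,0,0.02,0],[0,0,0.02,0],[0,0,0.02,0]], fingers=-1)

```text
time: 5.68
ee_pos: [550.3, -222.3, 181.7]
orientation: [3.132, -0.215, 0.034]
contact_force: [0.2, 0.4, 2.2]
gripper_width: 43.6
```

Call:
apply_moves(targets=[[0,0,-0.5,0],[0,0,-0.3,0],[0,0,0,0]])

```text
time: 6.05
ee_pos: [549.8, -222.0, 189.4]
orientation: [3.132, -0.215, 0.032]
contact_force: [0.0, -0.9, -1.5]
gripper_width: 44.0
```

Run:
```python
from h import *
to(531,-215.3,190,-.142)
im,d,p=grab('wrist'); X=fcloud(d,p); cv2.imwrite('pics/w3.png',im[:220,150:450])
hsv=cv2.cvtColor(im,cv2.COLOR_BGR2HSV); H,S,V=[hsv[...,i].astype(int) for i in range(3)]
top=(X[...,2]>206)&(X[...,2]<232)
m=((H<8)|(H>172))&(S>120)&top&(np.abs(X[...,1]+215)<60)
P=X[m]; print(m.sum(),P.mean(0),cv2.minAreaRect(P[:,:2].astype(np.float32)))
for a in range(560,660,10):
    q=(X[...,0]>a)&(X[...,0]<a+10)&(X[...,2]>198)&(X[...,2]<208)&(S<70)&(np.abs(X[...,1]+139.75+.1423*X[...,0])<10)
    if q.sum(): print(a,q.sum(),np.median(X[q],0).round(1))
q=(X[...,0]<540)&(X[...,0]>490)&(X[...,2]>198)&(X[...,2]<225)&(S<70)&(np.abs(X[...,1]+139.75+.1423*X[...,0])<10)
print(q.sum(), np.median(X[q],0), X[q].min(0))
```

```text
t 6.05 at [ 549.8 -222.   189.4] yaw -0.1367 shift cm [-1.95 -0.41 -0.1 ] twist 0.0053 tilt [ 0.0205 -0.003  -0.9998] F [ 0.  -0.9 -1.5] w 44.0
3523 [ 550.60358321 -223.48325567  220.7191083 ] ((548.8234252929688, -223.36802673339844), (44.462913513183594, 18.41317367553711), 81.74359893798828)
560 259 [ 565.2 -219.7  203.9]
570 273 [ 574.8 -221.   203.9]
580 5 [ 580.2 -220.3  205. ]
590 1 [ 599.9 -227.7  201.8]
600 296 [ 605.2 -225.2  203.8]
610 308 [ 614.9 -226.4  203.9]
620 89 [ 621.6 -227.1  203.9]
640 187 [ 646.6 -230.8  204. ]
650 269 [ 655.  -231.8  203.9]
186 [ 513.34006905 -212.98237542  214.88058805] [ 507.52828491 -216.74166126  210.5618815 ]
```

View pics/w3.png

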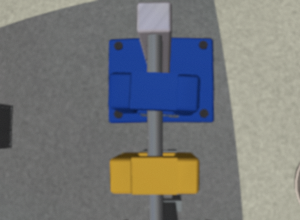

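The crop shows yellow at (155,173) and blue (153,92) still hung on the rod. Red's eye sits about 5 mm to the -y side of the rod, so I centre it first.

Call:
apply_moves(targets=[[0,-0.5,0,0],[-0.9,0,0,0],[-0.9,0,0,0],[0,0,0,0]])

```text
time: 6.6
ee_pos: [530.9, -213.7, 188.2]
orientation: [3.133, -0.214, 0.03]
contact_force: [-0.2, -0.1, -1.1]
gripper_width: 44.0
```

Run:
```python
from h import *
to(531,-215.3,190,-.134)
im,d,p=grab('wrist'); X=fcloud(d,p)
hsv=cv2.cvtColor(im,cv2.COLOR_BGR2HSV); H,S,V=[hsv[...,i].astype(int) for i in range(3)]
top=(X[...,2]>206)&(X[...,2]<232)
m=((H<8)|(H>172))&(S>120)&top&(np.abs(X[...,1]+215)<60)
P=X[m]; print(m.sum(),P.mean(0),cv2.minAreaRect(P[:,:2].astype(np.float32)))
q=(X[...,0]<575)&(X[...,0]>545)&(X[...,2]>198)&(X[...,2]<208)&(S<70)&(np.abs(X[...,1]+139.75+.1423*X[...,0])<10)
print(np.median(X[q],0))
q=(X[...,0]<535)&(X[...,0]>490)&(X[...,2]>198)&(X[...,2]<225)&(S<70)&(np.abs(X[...,1]+139.75+.1423*X[...,0])<10)
print(q.sum(), np.median(X[q],0), X[q].min(0))
```

```text
t 6.6 at [ 530.9 -213.7  188.2] yaw -0.1367 shift cm [ 0.04  0.16 -0.18] twist -0.0027 tilt [ 0.0191 -0.0022 -0.9998] F [-0.2 -0.1 -1.1] w 44.0
3497 [ 531.65009095 -215.02939448  219.66310481] ((529.8431396484375, -214.78323364257812), (44.51016616821289, 18.387699127197266), 82.613525390625)
[ 560.49696111 -219.08667921  203.93680924]
  return _methods._mean(a, axis=axis, dtype=dtype,
  ret = um.true_divide(
Traceback (most recent call last):
ValueError: zero-size array to reduction operation minimum which has no identity
```

Call:
apply_moves(targets=[[0,0,-0.2,0],[-0.5,0,-0.25,0],[-0.5,0,-0.23,0],[-0.4,0,-0.2,0],[-0.4,0,-0.02,0]])

```text
time: 7.28
ee_pos: [512.4, -211.4, 198.0]
orientation: [3.133, -0.214, 0.032]
contact_force: [1.0, 0.2, -1.6]
gripper_width: 43.5
```

Run:
```python
from h import *
to(512.5,-212.7,198,-.134)
im,d,p=grab('wrist'); X=fcloud(d,p)
hsv=cv2.cvtColor(im,cv2.COLOR_BGR2HSV); H,S,V=[hsv[...,i].astype(int) for i in range(3)]
top=(X[...,2]>206)&(X[...,2]<242)
m=((H<8)|(H>172))&(S>120)&top&(np.abs(X[...,1]+215)<60)
P=X[m]; print(m.sum(),P.mean(0),cv2.minAreaRect(P[:,:2].astype(np.float32)))
q=(X[...,0]<575)&(X[...,0]>535)&(X[...,2]>198)&(X[...,2]<208)&(S<70)&(np.abs(X[...,1]+139.75+.1423*X[...,0])<10)
print(np.median(X[q],0))
```

```text
t 7.28 at [ 512.4 -211.4  198. ] yaw -0.1366 shift cm [ 0.03  0.12 -0.  ] twist -0.0026 tilt [ 0.0201 -0.0029 -0.9998] F [ 1.   0.2 -1.6] w 43.5
3766 [ 513.6313774  -212.7939025   228.09513627] ((511.48870849609375, -212.65127563476562), (44.59876251220703, 18.238500595092773), 81.95469665527344)
[ 555.82010622 -218.35755552  203.90061444]
```

Call:
apply_moves(targets=[[-0.5,0,-0.23,0],[-0.5,0,-0.23,0],[-0.5,0,-0.2,0],[-1,0,-0.3,0],[-2,0,-0.5,0],[0,0,0,0]])

```text
time: 8.07
ee_pos: [464.3, -204.7, 212.4]
orientation: [3.133, -0.214, 0.031]
contact_force: [-0.3, -0.3, -1.5]
gripper_width: 43.9
```

Run:
```python
from h import *
to(480,120,240,-.18)
im,d,p=grab('wrist'); X=fcloud(d,p); cv2.imwrite('pics/w4.png',im)
hsv=cv2.cvtColor(im,cv2.COLOR_BGR2HSV); H,S,V=[hsv[...,i].astype(int) for i in range(3)]
top=(X[...,2]>206)&(X[...,2]<250)
m=((H<8)|(H>172))&(S>120)&top&(np.abs(X[...,1]+215)<60)
P=X[m]; print(m.sum(),P.mean(0),cv2.minAreaRect(P[:,:2].astype(np.float32)))
v=(X[...,2]>30)&(X[...,2]<90)&(X[...,1]>-60)&(X[...,1]<120)&(X[...,0]<600)&(X[...,0]>350)
print('vial',v.sum(),np.median(X[v],0))
```

```text
t 8.07 at [ 464.3 -204.7  212.4] yaw -0.1367 shift cm [ -2.82 -32.38  -2.82] twist 0.0433 tilt [ 0.0196 -0.0028 -0.9998] F [-0.3 -0.3 -1.5] w 43.9
4671 [ 466.25692578 -206.23496663  236.6305026 ] ((463.35601806640625, -205.98155212402344), (44.54141616821289, 18.599693298339844), 81.92064666748047)
vial 625 [450.34179752  10.80464189  65.58204162]
```

View pics/w4.png

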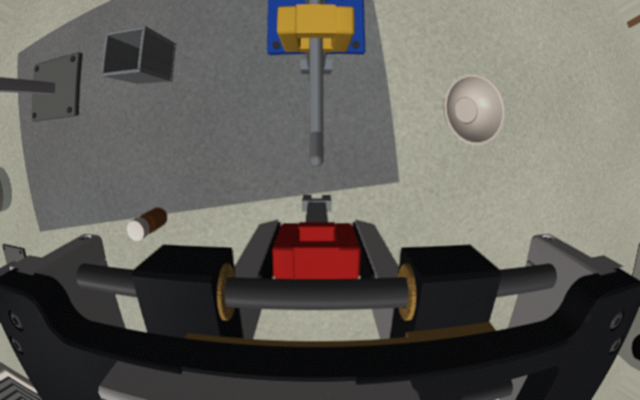

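Red is off the hook and held upright at (316,250). The vial at (147,223) is clear of the path. I move across to the spare.

Call:
apply_moves(targets=[[0,-1,-2,0],[-0.7,-5.3,-0.8,0],[-0.7,-5.3,0,0],[-0.7,-5.3,0,0],[-0.7,-5.3,0,0],[-0.7,-5.3,0,0],[-0.7,-5.3,0,0],[-0.7,-5.3,0,0],[-0.7,-4,0,0.05],[0,0,0,0]])

```text
time: 9.38
ee_pos: [470.4, 233.7, 240.9]
orientation: [-3.126, 0.298, -0.04]
contact_force: [0.6, -1.3, -1.6]
gripper_width: 44.0
```

```bash
cat >> h.py <<'E'
def spare(col=None):
    im,d,p=grab('wrist'); X=fcloud(d,p)
    hsv=cv2.cvtColor(im,cv2.COLOR_BGR2HSV); H,S,V=[hsv[...,i].astype(int) for i in range(3)]
    x,y,z=[X[...,i] for i in range(3)]
    near=np.abs(y-(219-.19*(x-532)))<14
    P=X[(S<70)&(V>60)&near&(z>195)&(z<222)&(x>500)&(x<690)]
    for a in range(500,690,10):
        k=P[(P[:,0]>=a)&(P[:,0]<a+10)]
        if len(k)>3: print(a,len(k),np.median(k,0).round(1),k[:,2].max().round(1))
    if len(P): print('tip',P[:,0].min())
    r=P[(P[:,2]>200)&(P[:,2]<206)&(P[:,0]>525)&(P[:,0]<655)]
    if len(r)>20:
        f=np.polyfit(r[:,0],r[:,1],1); r=r[np.abs(np.polyval(f,r[:,0])-r[:,1])<4]; print('rod fit',len(r),np.polyfit(r[:,0],r[:,1],1))
    o=(H<18)&(H>3)&(S>130)&near&(z>195)&(z<222)&(x>540)
    if o.sum(): print('orange',o.sum(),np.median(X[o],0).round(1),'xmin',np.percentile(x[o],[1,5,95]).round(1))
    t=(z>205)&(z<250)&(y>150)&(y<280)
    if col=='red': t&=((H<3)|(H>172))&(S>120)
    else: t&=(H>18)&(H<35)&(S>120)
    if t.sum()>20: Q=X[t]; print('head',len(Q),Q.mean(0).round(1),cv2.minAreaRect(Q[:,:2].astype(np.float32)),Q[:,2].max().round(1))
    return im,X
E
python3 - <<'E'
from h import *
to(480,229,210,-.18)
im,X=spare('red'); cv2.imwrite('pics/w5.png',im)
E
```

```text
t 9.38 at [470.4 233.7 240.9] yaw -0.19 shift cm [0.95 0.29 3.11] twist -0.01 tilt [ 0.0254 -0.0015 -0.9997] F [ 0.6 -1.3 -1.6] w 44.0
510 69 [518.2 218.2 215.2] 217.8
520 171 [524.8 217.5 212.2] 216.7
530 158 [535.2 215.5 204.7] 208.7
540 177 [545.1 213.8 203.9] 206.1
550 164 [554.8 212.1 204. ] 206.0
560 161 [565.  210.2 204. ] 206.7
570 157 [575.  208.3 204. ] 206.1
580 153 [585.  206.4 204. ] 206.0
590 71 [592.4 205.7 204.2] 205.8
tip 515.6925398767605
rod fit 985 [-1.75076057e-01  3.09054167e+02]
orange 407 [601.6 204.  212.2] xmin [596.3 597.4 606.2]
head 997 [475.6 231.5 240.3] ((526.6109008789062, 205.06414794921875), (42.68716812133789, 133.01205444335938), 62.50299835205078) 250.0
```

View pics/w5.png

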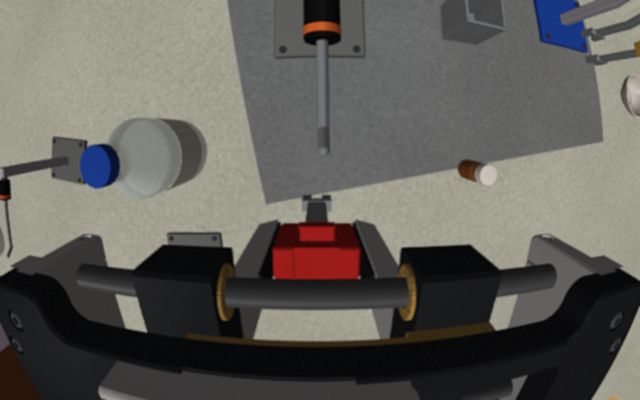

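The view shows the spare rod with its tip at (322,150) and the orange band at (322,28), with red at (316,250). The bottle and vial are clear.

Call:
apply_moves(targets=[[0.8,0.25,2,-0.009],[0.7,0.22,1.8,0],[0,0,0,0],[0,0,0,0]])

```text
time: 9.93
ee_pos: [487.1, 222.1, 202.4]
orientation: [3.128, -0.29, 0.041]
contact_force: [0.8, -0.1, -0.4]
gripper_width: 43.8
```

Run:
```python
from h import *
to(485.5,226,203,-.181)
im,X=spare('red')
```

```text
t 9.93 at [487.1 222.1 202.4] yaw -0.1852 shift cm [-0.23 -0.35 -0.07] twist -0.0042 tilt [ 0.026  -0.0025 -0.9997] F [ 0.8 -0.1 -0.4] w 43.8
510 84 [518.4 218.  215.6] 217.6
520 287 [524.5 217.4 212.1] 218.1
530 255 [535.  215.6 204.4] 209.7
540 255 [545.  213.5 203.8] 205.8
550 275 [555.  212.  203.7] 206.4
560 270 [565.  210.1 203.7] 206.3
570 253 [574.8 208.  203.8] 205.9
580 243 [584.9 206.  204. ] 206.1
590 117 [592.4 205.7 204. ] 206.1
610 9 [616.2 213.9 202.5] 203.7
tip 515.838819196216
rod fit 1526 [-1.71355582e-01  3.06815885e+02]
orange 599 [601.6 203.8 212.2] xmin [596.6 597.4 606. ]
head 3890 [488.5 220.5 231.7] ((540.7444458007812, 210.181396484375), (44.57357406616211, 130.61912536621094), 78.9367446899414) 239.2
```

Call:
apply_moves(targets=[[0,-0.4,-0.15,0],[0.8,0,0,0],[0.8,0,0,0],[0,0,0,0]])

```text
time: 10.48
ee_pos: [505.5, 223.5, 206.3]
orientation: [-3.127, 0.29, -0.046]
contact_force: [-1.0, -0.4, -1.6]
gripper_width: 43.7
```

Run:
```python
from h import *
to(507,221,204,-.185)
im,X=spare('red')
```

```text
t 10.47 at [505.5 223.5 206.3] yaw -0.1848 shift cm [0.19 0.22 0.23] twist 0.0002 tilt [ 0.0293 -0.0019 -0.9996] F [-1.  -0.4 -1.6] w 43.7
510 73 [518.6 218.4 215.5] 217.4
520 253 [525.2 217.6 212.3] 217.4
530 238 [534.8 215.7 204.6] 208.8
540 225 [545.  213.6 204.1] 205.9
550 232 [555.  211.7 204. ] 205.9
560 231 [565.  209.9 204. ] 206.2
570 245 [575.1 208.3 203.9] 205.8
580 248 [585.  206.5 203.9] 206.2
590 120 [592.5 205.7 204. ] 206.4
620 7 [623.1 212.5 204.2] 209.2
630 141 [636.7 197.3 204.1] 210.1
640 126 [643.  196.6 203.9] 206.5
tip 510.806090919044
rod fit 1709 [-1.74391201e-01  3.08619655e+02]
orange 599 [601.7 203.9 212.3] xmin [596.5 597.7 605.9]
head 4279 [506.9 222.  233. ] ((550.3565673828125, 213.24578857421875), (44.52785110473633, 113.22396850585938), 78.87693786621094) 243.4
```

Call:
apply_moves(targets=[[0,0.12,0.2,-0.01],[0.5,0,0.22,0],[0.5,0,0.22,0],[0.4,0,0.2,0],[0,0,0,0]])

```text
time: 11.15
ee_pos: [519.6, 219.6, 197.1]
orientation: [-3.129, 0.273, -0.044]
contact_force: [0.3, 0.7, -1.8]
gripper_width: 43.8
```

Run:
```python
from h import *
to(522,219.5,198,-.175)
im,X=spare('red')
```

```text
t 11.15 at [519.6 219.6 197.1] yaw -0.1739 shift cm [ 0.24 -0.03 -0.08] twist 0.0011 tilt [ 0.0281 -0.0021 -0.9996] F [ 0.3  0.7 -1.8] w 43.8
520 171 [527.  216.7 210.5] 213.8
530 258 [534.8 216.  204.5] 209.2
540 262 [545.1 213.8 203.9] 206.0
550 279 [555.  212.1 203.9] 205.8
560 274 [565.  210.3 204. ] 207.2
570 283 [575.  208.5 203.8] 206.1
580 280 [585.  206.7 203.9] 206.4
590 145 [592.4 205.8 203.9] 206.5
610 12 [613.1 214.4 202.9] 204.1
620 11 [629.2 191.5 210.6] 213.8
630 174 [636.3 197.6 204. ] 213.5
640 184 [644.2 196.4 204.1] 207.0
650 104 [653.8 194.6 204.1] 207.7
tip 523.8804713286003
rod fit 2056 [-1.82233666e-01  3.13415603e+02]
orange 668 [601.7 203.9 212.1] xmin [596.7 597.7 605.8]
head 3768 [520.7 218.1 227.1] ((519.419677734375, 218.2007293701172), (44.52359390258789, 20.12961196899414), 79.99307250976562) 234.2
```

Call:
apply_moves(targets=[[0.5,0,0.02,0],[0.5,0,0.22,0],[0.5,0,0.22,0],[0.4,0,0.2,0],[0.2,0,0.01,0]])

```text
time: 11.82
ee_pos: [541.9, 215.8, 190.8]
orientation: [-3.129, 0.272, -0.045]
contact_force: [-0.2, 0.4, -1.9]
gripper_width: 43.9
```

Run:
```python
from h import *
to(570,209.5,191,-.178)
im,X=spare('red')
```

```text
t 11.82 at [541.9 215.8 190.8] yaw -0.1738 shift cm [2.88 0.13 0.06] twist 0.0042 tilt [ 0.0285 -0.002  -0.9996] F [-0.2  0.4 -1.9] w 43.9
540 101 [547.9 213.2 204.3] 205.4
550 261 [555.2 212.  203.9] 205.8
560 273 [565.1 210.3 203.9] 206.3
570 298 [575.1 208.4 203.9] 205.9
580 305 [585.  206.6 203.9] 206.6
590 186 [593.  205.9 204.4] 214.1
620 4 [628.5 188.7 207.7] 210.3
630 243 [636.  197.2 203.9] 211.3
640 232 [644.  196.1 203.9] 206.8
650 231 [655.7 193.7 204. ] 207.5
660 245 [664.9 192.2 203.9] 209.7
670 225 [671.9 191.7 207.4] 210.2
tip 545.3176981283759
rod fit 1829 [-1.81359347e-01  3.12838328e+02]
orange 754 [601.8 203.9 212.3] xmin [596.6 597.7 605.8]
head 3605 [542.6 214.3 221.7] ((540.7123413085938, 214.61383056640625), (44.49130630493164, 18.067113876342773), 79.86089324951172) 229.2
```

Call:
apply_moves(targets=[[0.8,0,0.02,0.005],[0.8,0,0.02,0],[0.8,0,0.02,0],[0.8,0,0.02,0],[0.5,0,0.02,0],[0,0,0,0]])

```text
time: 12.62
ee_pos: [581.6, 208.6, 191.1]
orientation: [-3.128, 0.281, -0.046]
contact_force: [0.2, -0.7, -1.6]
gripper_width: 43.9
```

Run:
```python
from h import *
to(586,206.9,191,-.1795)
im,X=spare('red')
```

```text
t 12.62 at [581.6 208.6 191.1] yaw -0.1794 shift cm [0.47 0.09 0.03] twist 0.0001 tilt [ 0.0294 -0.0019 -0.9996] F [ 0.2 -0.7 -1.6] w 43.9
520 169 [526.8 216.3 209.9] 214.2
530 220 [534.  215.4 204.5] 210.3
540 16 [540.6 215.  204.4] 205.3
580 112 [587.5 206.  204.1] 206.2
590 63 [591.4 206.2 204.3] 213.4
610 15 [615.9 214.  202.7] 203.6
620 21 [625.4 212.1 203.1] 204.4
630 295 [634.9 197.6 203.9] 209.1
640 245 [644.2 196.  204. ] 208.1
650 262 [655.3 193.8 204. ] 207.5
660 243 [664.5 192.2 204. ] 206.4
670 660 [675.  189.7 208.4] 211.0
680 542 [684.2 189.3 208.4] 210.7
tip 522.4978876188447
rod fit 922 [-1.75460614e-01  3.09229647e+02]
orange 674 [601.9 203.8 212.3] xmin [596.4 597.6 605.8]
head 3630 [582.4 207.2 222. ] ((583.6754760742188, 206.8822784423828), (44.36305236816406, 25.08618927001953), 80.08167266845703) 228.1
```

Call:
apply_moves(targets=[[0.3,0,0.01,0],[0.1,0,0,0],[0.1,0,0,0]])

```text
time: 13.05
ee_pos: [586.1, 208.0, 191.1]
orientation: [-3.128, 0.28, -0.046]
contact_force: [-0.1, -0.2, -0.5]
gripper_width: 44.3
```

Call:
apply_moves(targets=[[0.1,0,0,0],[0.1,0,0,0]])

```text
time: 13.3
ee_pos: [587.7, 207.7, 191.1]
orientation: [-3.128, 0.28, -0.044]
contact_force: [-3.1, 0.8, -0.1]
gripper_width: 43.7
```

Call:
apply_moves(targets=[[0.1,0,0,0],[0.1,0,0,0]])

```text
time: 13.55
ee_pos: [588.0, 207.7, 191.0]
orientation: [-3.129, 0.28, -0.036]
contact_force: [-4.7, 0.1, 0.9]
gripper_width: 43.6
```

Call:
apply_moves(targets=[[0.2,0,0,0],[0.2,0,0,0]])

```text
time: 13.8
ee_pos: [590.3, 207.3, 191.0]
orientation: [3.129, -0.279, 0.029]
contact_force: [-5.1, 0.8, 1.5]
gripper_width: 43.9
```

Call:
apply_moves(targets=[[0.2,0,0,0],[0.2,0,0,0],[0.2,0,0,0]])

```text
time: 14.18
ee_pos: [593.9, 206.6, 191.0]
orientation: [3.128, -0.278, 0.018]
contact_force: [-5.0, -0.2, 0.3]
gripper_width: 44.2
```

Call:
apply_moves(targets=[[0.2,0,0,0],[0.2,0,0,0],[0.2,0,0,0],[0.2,0,0,0]])

```text
time: 14.68
ee_pos: [598.8, 205.7, 191.0]
orientation: [3.128, -0.277, 0.005]
contact_force: [-5.2, -0.4, 2.2]
gripper_width: 43.2
```

Call:
apply_moves(targets=[[0.2,0,0,0],[0.2,0,0,0]])

```text
time: 14.92
ee_pos: [601.2, 205.3, 191.0]
orientation: [3.127, -0.277, -0.002]
contact_force: [-3.9, 0.5, 1.6]
gripper_width: 43.9
```

Call:
apply_moves(targets=[[0.2,0,0,0],[0.2,0,0,0]])

```text
time: 15.18
ee_pos: [603.7, 204.8, 191.0]
orientation: [3.127, -0.276, -0.009]
contact_force: [-6.1, 0.4, 1.8]
gripper_width: 43.9
```

Call:
apply_moves(targets=[[0.2,0,0,0],[0.2,0,0,0]])

```text
time: 15.42
ee_pos: [605.6, 204.5, 190.9]
orientation: [3.126, -0.276, -0.018]
contact_force: [-9.5, 0.6, 3.5]
gripper_width: 43.8
```

Call:
apply_moves(targets=[[0.2,0,0,0],[0.2,0,0,0]])

```text
time: 15.68
ee_pos: [605.5, 204.6, 190.7]
orientation: [3.125, -0.275, -0.037]
contact_force: [-10.2, 0.8, 4.7]
gripper_width: 43.9
```

Call:
apply_moves(targets=[[0.3,0,-0.03,0],[0.31,0,-0.03,0]])

```text
time: 15.92
ee_pos: [605.4, 204.5, 190.7]
orientation: [3.124, -0.273, -0.064]
contact_force: [-14.1, 0.3, 5.7]
gripper_width: 43.7
```

Call:
apply_moves(targets=[[0.34,0,-0.03,0],[0.34,0,-0.03,0]])

```text
time: 16.18
ee_pos: [605.2, 204.5, 190.7]
orientation: [3.121, -0.271, -0.094]
contact_force: [-15.2, -0.5, 6.4]
gripper_width: 43.8
```

Call:
apply_moves(targets=[[0.34,0,-0.03,0],[0.34,0,-0.03,0],[0.34,0,-0.03,0]])

```text
time: 16.55
ee_pos: [604.8, 204.5, 191.0]
orientation: [3.117, -0.267, -0.14]
contact_force: [-14.8, 0.4, 5.4]
gripper_width: 43.7
```

Call:
apply_moves(targets=[[0.37,0,0,0],[0.37,0,0,0],[0.37,0,0,0]])

```text
time: 16.92
ee_pos: [604.5, 204.5, 191.1]
orientation: [3.111, -0.263, -0.19]
contact_force: [-16.7, 0.4, 9.2]
gripper_width: 44.0
```

Run:
```python
from h import *
to(586,206.9,191,-.1795)
im,X=spare('red'); cv2.imwrite('pics/w6.png',im)
print(sense()['qpos'])
im,d,p=grab('side'); cv2.imwrite('pics/s6.png',cv2.resize(im[130:260,200:400],None,fx=3,fy=3))
```

```text
t 16.93 at [604.5 204.5 191.1] yaw -0.1703 shift cm [-1.85  0.07  0.24] twist 0.0092 tilt [-0.1221 -0.003  -0.9925] F [-16.7   0.4   9.2] w 44.0
530 89 [536.2 214.9 203.9] 205.9
540 129 [545. 214. 204.] 205.6
550 136 [554.6 212.  203.8] 206.2
560 21 [560.4 211.7 204.4] 205.3
620 8 [627.5 211.9 203.4] 204.3
630 17 [634.5 210.5 203.6] 204.3
640 6 [646.2 208.1 203.9] 204.3
650 273 [655.5 193.9 204. ] 206.3
660 263 [664.3 192.6 204.2] 208.1
670 721 [675.5 189.7 208.4] 210.7
680 729 [684.4 189.4 208.5] 210.3
tip 531.7260461769272
rod fit 454 [-1.72467494e-01  3.07898899e+02]
orange 659 [620.1 200.9 212.1] xmin [614.1 615.7 624.2]
head 3608 [609.7 203.  221.7] ((607.8225708007812, 203.1907196044922), (44.716758728027344, 18.065202713012695), 79.99070739746094) 227.5
[0.14254641 0.3113125  1.52303823 0.01466011 1.42930107 1.87931097]
```

View pics/s6.png

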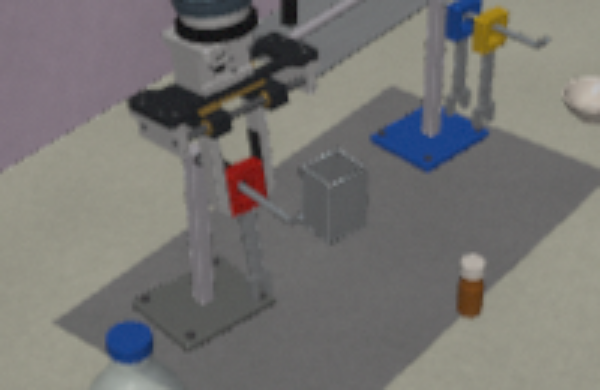

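The side crop shows red threaded and pressed on the collar at (247,187). Yellow (490,30) and blue (462,18) are still hung. The collar moved 18 mm, in range, and was held at about 15-17 N. Now I back off and release.

Call:
apply_moves(targets=[[-0.2,0,0,0],[-0.2,0,0,0],[0,0,0.4,0],[0,0,0.4,0],[0,0,0.1,0]])

```text
time: 17.65
ee_pos: [600.9, 205.0, 182.4]
orientation: [3.112, -0.264, -0.183]
contact_force: [-1.2, -0.5, 2.1]
gripper_width: 43.6
```

Call:
apply_moves(targets=[[0,0,0,0],[0,0,0,0],[0,0,0,0]], fingers=0.6)

```text
time: 18.02
ee_pos: [601.4, 204.9, 182.8]
orientation: [3.112, -0.264, -0.182]
contact_force: [0.2, -0.5, 0.2]
gripper_width: 70.3
```

Call:
apply_moves(targets=[[-0.3,0,-2,0],[-0.5,0,-4,0],[-0.6,0,-5,0],[-1,0,-2,0],[0,0,0,0]])

```text
time: 18.65
ee_pos: [592.5, 209.7, 322.8]
orientation: [3.113, -0.264, -0.177]
contact_force: [0.2, 0.4, -1.1]
gripper_width: 75.0
```

Run:
```python
from h import *
to(591,-224,300,-.138)
im,X=spare('red'); cv2.imwrite('pics/w7.png',im)
```

```text
t 18.65 at [592.5 209.7 322.8] yaw -0.1703 shift cm [ 7.41 42.73  2.39] twist -0.0323 tilt [-0.1138 -0.0025 -0.9935] F [ 0.2  0.4 -1.1] w 75.0
510 16 [519.  218.5 215.7] 217.5
520 89 [525.  217.4 212.1] 217.5
530 72 [534.  215.8 204.8] 208.6
540 66 [545.  213.9 203.9] 206.1
550 66 [555.3 212.3 204. ] 206.6
560 66 [565.1 210.6 204.1] 205.6
570 90 [575.2 207.9 203.7] 206.2
580 84 [584.9 206.5 203.8] 206.1
620 5 [627.3 212.1 202.7] 203.9
630 11 [634.9 210.7 203. ] 204.3
640 12 [645.3 208.9 202.9] 204.2
650 99 [655.3 193.9 203.6] 206.8
660 103 [664.5 192.4 203.8] 208.2
670 202 [675.5 189.9 208.4] 210.4
680 199 [684.5 189.6 208.5] 211.1
tip 516.4090815767676
rod fit 400 [-1.61494053e-01  3.01767138e+02]
orange 261 [620.1 201.  212.2] xmin [614.1 615.2 624.6]
head 1033 [603.7 203.6 213.9] ((604.16162109375, 203.57737731933594), (43.250064849853516, 22.289043426513672), 80.84129333496094) 216.5
```

Call:
apply_moves(targets=[[0.9,5.3,0,0],[0.9,5.3,0,0],[0.9,5.3,0,0],[0.9,5.3,0,0],[0.9,5.3,0,0],[0.9,5.3,0,0],[0.9,5.3,0,0],[0.9,5.3,0,-0.032],[0.2,0.4,0,0],[0,0,0,0]], fingers=1)

```text
time: 19.95
ee_pos: [584.5, -234.9, 294.2]
orientation: [3.125, -0.208, -0.243]
contact_force: [-0.1, 1.0, 0.2]
gripper_width: 94.0
```

```bash
cat >> h.py <<'E'
def full(col):
    im,d,p=grab('wrist'); X=fcloud(d,p)
    hsv=cv2.cvtColor(im,cv2.COLOR_BGR2HSV); H,S,V=[hsv[...,i].astype(int) for i in range(3)]
    x,y,z=[X[...,i] for i in range(3)]
    c={'yellow':(H>18)&(H<35),'blue':(H>100)&(H<130)}[col]
    m=c&(S>120)&(z>205)&(z<250)&(np.abs(y+222)<50)&(x>430)&(x<670)
    if m.sum()>20: Q=X[m]; print('head',len(Q),Q.mean(0).round(1),cv2.minAreaRect(Q[:,:2].astype(np.float32)))
    near=np.abs(y+219.1+.1347*(x-560))<10
    P=X[(S<70)&(V>50)&near&(z>198)&(z<222)&(x>495)&(x<655)]
    for a in range(500,660,15):
        k=P[(P[:,0]>=a)&(P[:,0]<a+15)]
        if len(k)>5: print(a,len(k),np.median(k,0).round(1))
    return im,X
E
python3 - <<'E'
from h import *
to(591,-224,300,-.138)
full('yellow')
E
```

```text
t 19.95 at [ 584.5 -234.9  294.2] yaw -0.1341 shift cm [ 0.4  -1.16 -0.66] twist 0.0039 tilt [-0.154   0.0096 -0.988 ] F [-0.1  1.   0.2] w 94.0
head 1207 [ 592.6 -223.6  213.9] ((591.5046997070312, -223.05435180664062), (43.00477600097656, 18.662431716918945), 82.20167541503906)
500 62 [ 512.3 -213.2  214.6]
515 174 [ 521.9 -214.6  207.3]
530 112 [ 537.6 -215.9  203.9]
545 121 [ 552.7 -217.9  204.1]
560 125 [ 567.6 -220.2  204. ]
575 23 [ 576.2 -221.1  204.2]
590 47 [ 602.5 -225.   204. ]
605 145 [ 612.6 -226.   204.1]
635 97 [ 645.8 -230.6  204. ]
650 51 [ 652.4 -231.1  204. ]
```

Call:
apply_moves(targets=[[0.7,-1.3,3.3,0],[0.7,0,3.3,0],[0,0,0,0]])

```text
time: 20.38
ee_pos: [590.2, -217.8, 224.7]
orientation: [3.125, -0.199, -0.244]
contact_force: [0.4, 0.7, 0.5]
gripper_width: 93.7
```

Run:
```python
from h import *
to(590,-223.4,181,-.138)
full('yellow')
```

```text
t 20.38 at [ 590.2 -217.8  224.7] yaw -0.1283 shift cm [0.73 0.51 4.32] twist 0.0097 tilt [-0.1547  0.0094 -0.9879] F [0.4 0.7 0.5] w 93.7
head 2143 [ 593.4 -223.1  213.6] ((593.8414306640625, -208.77450561523438), (72.29238891601562, 19.035728454589844), 81.4754409790039)
500 77 [ 512.9 -212.4  214.9]
515 82 [ 517.2 -213.1  211.6]
530 7 [ 544.6 -214.2  202.5]
545 191 [ 553.1 -217.5  203.9]
560 238 [ 567.5 -219.9  203.6]
575 10 [ 575.2 -220.5  204.5]
590 74 [ 602.6 -224.6  204. ]
605 244 [ 612.5 -225.9  204. ]
635 183 [ 645.8 -230.5  204. ]
650 108 [ 652.5 -231.4  204.2]
```

Call:
apply_moves(targets=[[0.4,0.5,2.1,0.01],[0.35,0,2.1,0],[0,0,0,0]])

```text
time: 20.8
ee_pos: [592.8, -224.2, 184.5]
orientation: [3.121, -0.215, -0.232]
contact_force: [-0.3, -0.7, -0.2]
gripper_width: 94.0
```

Run:
```python
from h import *
to(590,-223.4,181,-.138)
full('yellow')
```

```text
t 20.8 at [ 592.8 -224.2  184.5] yaw -0.1385 shift cm [-0.23 -0.05  0.39] twist -0.0005 tilt [-0.1477  0.0055 -0.989 ] F [-0.3 -0.7 -0.2] w 94.0
head 2715 [ 595.3 -223.8  213.1] ((595.4651489257812, -211.7609100341797), (67.22454071044922, 16.181604385375977), 80.70783233642578)
515 44 [ 528.6 -215.2  203.9]
530 200 [ 537.9 -215.9  204.1]
545 146 [ 549.8 -217.5  204. ]
590 117 [ 602.1 -224.6  204. ]
605 330 [ 612.  -225.7  204. ]
635 298 [ 645.6 -230.4  203.9]
650 184 [ 652.4 -231.1  203.8]
```

Call:
apply_moves(targets=[[-0.15,0,0.4,0],[0,0,0.02,0]])

```text
time: 21.1
ee_pos: [591.7, -224.8, 182.8]
orientation: [3.12, -0.215, -0.227]
contact_force: [0.2, -0.0, 0.1]
gripper_width: 94.2
```

Call:
apply_moves(targets=[[0,0,0.02,0],[0,0,0.02,0],[0,0,0.02,0],[0,0,0.02,0],[0,0,0.02,0]], fingers=-1)

```text
time: 21.72
ee_pos: [592.1, -224.9, 182.9]
orientation: [3.119, -0.215, -0.224]
contact_force: [1.1, 0.2, 0.0]
gripper_width: 47.7
```

Call:
apply_moves(targets=[[-0.06,0,-0.4,0],[-0.06,0,-0.4,0],[0,0,0,0]])

```text
time: 22.1
ee_pos: [591.7, -224.5, 190.6]
orientation: [3.12, -0.215, -0.226]
contact_force: [-0.7, -0.0, -1.8]
gripper_width: 43.8
```

Run:
```python
from h import *
to(590,-223.4,189,-.138)
full('yellow')
```

```text
t 22.1 at [ 591.7 -224.5  190.6] yaw -0.139 shift cm [-0.16 -0.09  0.18] twist -0.001 tilt [-0.1437  0.0036 -0.9896] F [-0.7 -0.  -1.8] w 43.8
head 3168 [ 595.2 -225.8  219.2] ((592.6904907226562, -225.57455444335938), (44.80499267578125, 17.46377944946289), 79.14602661132812)
515 128 [ 525.1 -214.3  204.6]
530 195 [ 538.  -216.   203.9]
545 41 [ 546.8 -216.9  204.2]
590 197 [ 600.4 -224.1  204. ]
605 340 [ 612.1 -225.7  203.9]
635 276 [ 645.8 -230.5  204. ]
650 162 [ 652.5 -231.4  203.9]
```

Call:
apply_moves(targets=[[0,-0.24,-0.23,0],[-0.9,0,0.13,0],[-0.9,0,0.13,0],[-0.9,0,0.13,0],[-0.9,0,0.13,0],[-0.9,0,0.13,0],[-0.9,0,0.13,0],[0,0,0,0]])

```text
time: 23.15
ee_pos: [533.4, -213.7, 192.4]
orientation: [3.12, -0.216, -0.228]
contact_force: [0.4, 0.1, -2.6]
gripper_width: 43.8
```

Run:
```python
from h import *
to(530,-215,193,-.138)
full('yellow')
```

```text
t 23.15 at [ 533.4 -213.7  192.4] yaw -0.1393 shift cm [-0.33  0.17 -0.01] twist -0.0013 tilt [-0.1451  0.0042 -0.9894] F [ 0.4  0.1 -2.6] w 43.8
head 3243 [ 537.1 -215.   220.7] ((534.573486328125, -214.787841796875), (44.51002502441406, 16.391674041748047), 81.291748046875)
530 189 [ 540.4 -216.4  204. ]
545 352 [ 553.  -218.1  204.1]
560 436 [ 567.6 -219.8  203.9]
575 468 [ 582.6 -221.9  204. ]
590 491 [ 597.6 -223.9  204. ]
605 529 [ 612.5 -225.8  203.8]
620 109 [ 621.5 -226.4  203.9]
635 231 [ 646.4 -230.4  203.9]
650 170 [ 652.5 -231.4  204. ]
```

Call:
apply_moves(targets=[[-0.46,0.05,-0.04,0],[-0.49,0,-0.13,0],[-0.49,0,-0.13,0],[-0.49,0,-0.13,0],[-0.4,0,0.04,0],[0,0,0,0]])

```text
time: 23.95
ee_pos: [510.4, -211.1, 200.5]
orientation: [3.12, -0.215, -0.227]
contact_force: [-0.1, -0.7, -1.1]
gripper_width: 43.5
```

Run:
```python
from h import *
to(513.4,-212,198,-.138)
full('yellow')
```

```text
t 23.95 at [ 510.4 -211.1  200.5] yaw -0.139 shift cm [0.35 0.04 0.2 ] twist -0.001 tilt [-0.1442  0.0037 -0.9895] F [-0.1 -0.7 -1.1] w 43.5
head 3610 [ 514.4 -212.4  226.7] ((512.6806030273438, -212.52197265625), (44.98231506347656, 18.509105682373047), 82.61766052246094)
500 19 [ 514.5 -214.4  213.9]
515 431 [ 522.1 -213.9  207.4]
530 361 [ 537.6 -215.9  204. ]
545 419 [ 552.8 -218.   203.9]
560 454 [ 567.6 -220.   203.9]
575 471 [ 582.5 -222.   203.9]
590 490 [ 597.7 -224.   203.8]
605 462 [ 612.1 -226.   203.9]
620 90 [ 621.6 -226.6  203.8]
```

Call:
apply_moves(targets=[[-0.5,0,-0.18,0],[-0.5,0,-0.17,0],[-0.5,0,-0.17,0],[-1,0,-0.2,0],[-2,0,-1,0],[-1,0,-2,0],[0,0,0,0]])

```text
time: 24.88
ee_pos: [458.6, -203.1, 247.0]
orientation: [3.12, -0.215, -0.227]
contact_force: [-0.4, -0.0, -2.2]
gripper_width: 44.2
```

Run:
```python
from h import *
to(470,229,242,-.1795)
full('yellow')
```

```text
t 24.88 at [ 458.6 -203.1  247. ] yaw -0.139 shift cm [ -4.73 -42.97   0.48] twist 0.0405 tilt [-0.1444  0.0036 -0.9895] F [-0.4 -0.  -2.2] w 44.2
head 1328 [ 462.6 -205.1  243.2] ((459.4697265625, -204.64828491210938), (44.145301818847656, 15.928000450134277), 82.15013885498047)
500 135 [ 511.9 -212.7  215.2]
515 301 [ 522.2 -214.2  207. ]
530 274 [ 537.6 -216.3  203.9]
545 268 [ 552.6 -217.9  203.9]
560 275 [ 567.4 -219.9  204. ]
575 262 [ 582.4 -221.9  204. ]
590 199 [ 595.9 -223.6  204.1]
```

Call:
apply_moves(targets=[[-0.5,-4.3,0,0],[-0.5,-4.3,0,0],[-0.5,-4.3,0,0],[-0.5,-4.3,0,0],[-0.5,-4.3,0,0],[-0.5,-4.3,0,0],[-0.5,-4.3,0,0],[-0.5,-4.3,0,0],[-0.4,-4.3,0,0.02],[-0.4,-4,0,0.02]])

```text
time: 26.18
ee_pos: [467.4, 238.6, 234.9]
orientation: [3.11, -0.288, -0.252]
contact_force: [0.8, -0.2, -1.5]
gripper_width: 44.0
```

Run:
```python
from h import *
to(483,225.5,204,-.1795)
spare('yellow')
```

```text
t 26.18 at [467.4 238.6 234.9] yaw -0.1862 shift cm [2.24 0.93 2.79] twist -0.0067 tilt [-0.16    0.007  -0.9871] F [ 0.8 -0.2 -1.5] w 44.0
510 61 [518.5 218.5 215.6] 217.4
520 250 [524.9 217.7 212.1] 218.1
530 219 [534.8 215.7 204.6] 210.9
540 214 [544.9 213.6 203.9] 205.9
550 204 [554.9 212.1 203.9] 206.4
560 197 [565.2 210.3 204.1] 206.1
570 229 [575.  208.5 203.8] 206.6
580 192 [584.3 207.3 203.8] 205.8
590 35 [591.8 207.8 203.5] 205.6
tip 516.248860811059
rod fit 1207 [-1.54752935e-01  2.97910495e+02]
head 1827 [472.4 236.5 234.6] ((468.89215087890625, 237.38641357421875), (44.62527847290039, 17.01108741760254), 77.26783752441406) 250.0
```

Call:
apply_moves(targets=[[1.1,0.4,1.3,-0.006],[1.1,0.4,1.3,0],[0,0,0,0],[0,0,0,0]])

```text
time: 26.72
ee_pos: [482.7, 227.9, 200.1]
orientation: [3.112, -0.275, -0.261]
contact_force: [0.6, 0.6, -2.1]
gripper_width: 44.0
```

Run:
```python
from h import *
to(504,222,205,-.1795)
spare('yellow')
```

```text
t 26.73 at [482.7 227.9 200.1] yaw -0.1783 shift cm [ 2.09  0.23 -0.85] twist 0.0012 tilt [-0.166   0.0078 -0.9861] F [ 0.6  0.6 -2.1] w 44.0
510 81 [518.7 218.  215.4] 217.5
520 325 [525.  217.8 212.4] 218.3
530 298 [534.6 215.6 204.6] 209.2
540 293 [545.  213.7 203.9] 205.9
550 335 [555.1 212.  203.7] 206.4
560 325 [564.9 210.3 204. ] 206.3
570 325 [575.  208.7 203.9] 206.1
580 339 [584.9 206.7 204. ] 206.4
590 97 [591.6 205.9 203.8] 205.9
tip 515.7824829121319
rod fit 1884 [-1.68111567e-01  3.05297586e+02]
head 3548 [487.2 226.5 226.5] ((484.510498046875, 226.6848907470703), (44.935813903808594, 16.653667449951172), 78.83252716064453) 233.9
```

Call:
apply_moves(targets=[[-0.05,0.17,-0.6,0],[0.6,0,-0.15,0],[0.6,0,-0.13,0],[0.6,0,-0.1,0],[0,0,0,0]])

```text
time: 27.4
ee_pos: [503.2, 222.6, 209.2]
orientation: [3.113, -0.276, -0.256]
contact_force: [0.1, 0.1, -1.2]
gripper_width: 43.3
```

Run:
```python
from h import *
to(504,222.5,206,-.1795)
spare('yellow')
```

```text
t 27.4 at [503.2 222.6 209.2] yaw -0.1784 shift cm [ 0.13 -0.01  0.3 ] twist 0.0011 tilt [-0.1625  0.0084 -0.9867] F [ 0.1  0.1 -1.2] w 43.3
510 58 [518.4 218.5 215.7] 217.2
520 278 [525.1 218.2 212. ] 217.2
530 264 [534.7 216.2 204.5] 208.8
540 260 [545.  213.8 203.8] 205.9
550 271 [555.1 212.  203.9] 206.1
560 273 [565.1 210.2 203.8] 206.3
570 278 [575.  208.5 203.9] 206.3
580 279 [585.1 206.3 203.8] 206.6
590 83 [591.4 205.7 203.9] 206.0
610 14 [613.  202.5 204. ] 214.0
tip 510.69161762076214
rod fit 1606 [-1.90798292e-01  3.18132552e+02]
orange 719 [619.9 200.8 212.2] xmin [614.9 615.8 624.1]
head 4598 [507.4 221.  229.2] ((504.9975891113281, 221.39544677734375), (44.797889709472656, 17.014101028442383), 78.24156951904297) 243.7
```

Call:
apply_moves(targets=[[0.03,0,0.2,0],[0.53,0,0.11,0],[0.53,0,0.11,0],[0.5,0,0.11,0],[0,0,0,0]])

```text
time: 28.08
ee_pos: [518.2, 219.8, 200.2]
orientation: [3.113, -0.275, -0.258]
contact_force: [-0.1, 0.3, -1.9]
gripper_width: 43.5
```

Run:
```python
from h import *
to(518,220,199,-.1795)
spare('yellow')
```

```text
t 28.07 at [518.2 219.8 200.2] yaw -0.1781 shift cm [ 0.   -0.02  0.12] twist 0.0014 tilt [-0.1638  0.0081 -0.9865] F [-0.1  0.3 -1.9] w 43.5
520 220 [526.2 217.1 211. ] 215.3
530 259 [534.5 216.  204.7] 209.8
540 241 [545.2 214.1 204. ] 205.7
550 261 [555.2 212.1 203.9] 205.8
560 275 [565.1 210.3 203.9] 206.3
570 296 [575.2 208.5 203.9] 206.1
580 311 [585.  206.5 203.8] 206.6
590 58 [590.9 206.2 203.8] 205.8
610 60 [612.2 202.4 204. ] 212.4
tip 521.9740488781239
rod fit 1662 [-1.82057408e-01  3.13291636e+02]
orange 788 [619.9 200.8 212.4] xmin [615.  615.9 624. ]
head 3610 [522.8 218.4 226.4] ((579.1566162109375, 208.86911010742188), (45.126686096191406, 136.12924194335938), 80.70877838134766) 234.3
```

Call:
apply_moves(targets=[[0.49,0,-0.06,0],[0.49,0,0.12,0],[0.49,0,0.12,0],[0.49,0,0.12,0],[0.3,0,-0.05,0],[0,0,0,0]])

```text
time: 28.88
ee_pos: [541.2, 215.7, 193.8]
orientation: [3.113, -0.275, -0.257]
contact_force: [0.2, -0.3, -1.6]
gripper_width: 43.8
```

Run:
```python
from h import *
to(562,212,193.5,-.1795)
spare('yellow')
```

```text
t 28.88 at [541.2 215.7 193.8] yaw -0.178 shift cm [ 2.09  0.   -0.32] twist 0.0015 tilt [-0.1635  0.0082 -0.9865] F [ 0.2 -0.3 -1.6] w 43.8
540 142 [546.5 213.6 204.1] 205.6
550 225 [555.5 212.1 204.1] 205.9
560 259 [565.1 210.4 203.9] 206.0
570 274 [575.2 208.6 204. ] 206.0
580 286 [585.  206.7 204. ] 206.2
590 8 [590.1 207.2 204.4] 205.4
610 36 [611.6 202.9 204.5] 213.6
630 4 [632.2 210.9 202.9] 203.3
640 11 [647.3 188.7 209.4] 211.4
650 323 [655.6 193.9 204. ] 207.6
660 290 [664.2 192.5 203.9] 207.0
tip 542.9399006110793
rod fit 1323 [-1.79952916e-01  3.12045358e+02]
orange 849 [620.  200.8 212.1] xmin [614.8 615.9 623.9]
head 3291 [545.5 214.3 221.7] ((583.26611328125, 207.50225830078125), (44.65250015258789, 97.65816497802734), 80.06263732910156) 227.1
```

Call:
apply_moves(targets=[[0.69,0,-0.11,0],[0.69,0,-0.11,0],[0.69,0,-0.11,0],[0.06,0,0.4,0],[0.06,0,0.4,0],[0.02,0,0.15,0],[0,0,0,0]])

```text
time: 29.8
ee_pos: [562.9, 211.6, 183.4]
orientation: [3.113, -0.275, -0.257]
contact_force: [-0.3, -1.0, -1.1]
gripper_width: 43.7
```

Call:
apply_moves(targets=[[0.02,0,0.15,0],[0,0,0.02,0]])

```text
time: 30.05
ee_pos: [563.1, 211.7, 183.5]
orientation: [3.113, -0.275, -0.256]
contact_force: [0.8, 0.1, 0.1]
gripper_width: 43.7
```

Call:
apply_moves(targets=[[0,0,0,0],[0,0,0,0],[0,0,0,0],[0,0,0,0]], fingers=0.6)

```text
time: 30.55
ee_pos: [563.3, 211.9, 183.4]
orientation: [3.113, -0.274, -0.254]
contact_force: [0.2, -0.3, 0.2]
gripper_width: 75.0
```

Call:
apply_moves(targets=[[-0.3,0,-2,0],[-0.6,0,-4,0],[-0.8,0,-5,0],[-0.5,0,-2,0],[0,0,0,0]])

```text
time: 31.18
ee_pos: [563.5, 214.9, 325.2]
orientation: [3.115, -0.274, -0.247]
contact_force: [-0.6, -0.8, 0.3]
gripper_width: 75.4
```

Run:
```python
from h import *
to(632,-229,300,-.138)
im,X=spare('yellow'); spare('red'); cv2.imwrite('pics/w8.png',im)
```

```text
t 31.18 at [563.5 214.9 325.2] yaw -0.1772 shift cm [14.78 42.47  1.  ] twist -0.0392 tilt [-0.1569  0.0094 -0.9876] F [-0.6 -0.8  0.3] w 75.4
510 16 [519.  217.5 215.4] 217.6
520 114 [525.3 217.6 211.8] 216.9
530 98 [534.3 215.4 204.4] 208.4
540 79 [544.5 213.9 203.8] 205.5
570 64 [576.  208.4 204.2] 206.3
580 88 [585.1 206.9 204. ] 205.8
590 4 [590.1 208.1 203.6] 204.7
610 9 [611.6 203.6 204.8] 213.3
640 4 [647.4 186.8 198.5] 203.7
650 99 [654.9 194.5 203.7] 207.3
660 98 [664.8 192.8 203.9] 208.0
670 215 [675.3 189.7 208.4] 210.3
680 208 [684.5 189.1 208.2] 210.4
tip 516.5552241795565
rod fit 332 [-1.66427716e-01  3.04283806e+02]
orange 271 [620.  200.8 212. ] xmin [613.9 615.1 624.4]
head 955 [564.1 210.5 213.9] ((592.2623901367188, 207.4694061279297), (43.32652282714844, 78.74110412597656), 83.33387756347656) 216.7
510 19 [519.  217.7 215.6] 217.4
520 114 [524.8 217.2 211.7] 217.1
530 100 [534.1 215.2 204.6] 209.7
540 80 [544.5 213.9 203.7] 205.4
570 67 [575.9 208.3 204. ] 205.5
580 89 [585.5 206.8 204. ] 206.0
610 6 [611.1 203.3 204. ] 212.7
650 95 [655.4 194.1 203.9] 208.1
660 92 [664.6 192.6 204.2] 209.7
670 221 [675.2 189.9 208.4] 211.2
680 192 [684.2 189.3 208.4] 210.6
tip 517.0495682164157
rod fit 340 [-1.79562928e-01  3.11776157e+02]
orange 273 [619.8 200.9 212.1] xmin [613.9 615.1 624.2]
head 1039 [603.2 203.7 214.1] ((604.0188598632812, 203.6312713623047), (43.5074462890625, 21.39618492126465), 79.71994018554688) 217.1
```

View pics/w8.png

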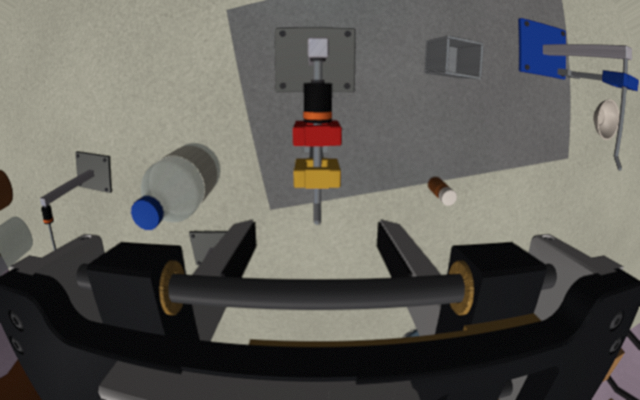

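The view shows red (317,133) and yellow (317,173) hanging on the spare rod. The blue head is at (620,78), the vial (442,190) and the bottle are undisturbed, and the caddy is at (453,57). Next is blue.

Call:
apply_moves(targets=[[1.5,4.3,0,0],[1.5,4.3,0,0],[1.5,4.3,0,0],[1.5,4.3,0,0],[1.5,4.3,0,0],[1.5,4.3,0,0],[1.5,4.3,0,0],[1.5,4.3,0,-0.02],[1.4,4,0,-0.02],[0.7,3,0,0]], fingers=1)

```text
time: 32.52
ee_pos: [625.3, -227.5, 286.5]
orientation: [-3.117, 0.202, 0.301]
contact_force: [0.4, 0.6, 0.1]
gripper_width: 94.0
```

Run:
```python
from h import *
to(632,-228,225,-.138)
full('blue')
```

```text
t 32.52 at [ 625.3 -227.5  286.5] yaw -0.1305 shift cm [ 1.83 -0.09  5.91] twist 0.0075 tilt [-0.1903  0.016  -0.9816] F [0.4 0.6 0.1] w 94.0
head 1204 [ 634.  -230.2  213.7] ((632.575927734375, -229.97340393066406), (40.87603759765625, 18.189029693603516), 79.85233306884766)
515 8 [ 529.5 -215.5  204.3]
530 102 [ 537.5 -216.6  203.8]
545 100 [ 552.6 -218.5  204. ]
560 110 [ 567.5 -220.6  204. ]
575 119 [ 582.6 -222.4  203.9]
590 150 [ 597.7 -223.7  203.6]
605 145 [ 611.7 -225.5  203.8]
620 13 [ 622.2 -232.2  214.4]
635 62 [ 645.7 -231.6  204.2]
650 58 [ 652.7 -231.3  203.7]
```

Call:
apply_moves(targets=[[0.9,0.05,2.8,0.008],[0.9,0.1,2.8,0],[0,0,0,0]])

```text
time: 32.95
ee_pos: [629.4, -234.2, 221.0]
orientation: [-3.113, 0.224, 0.313]
contact_force: [-0.0, 0.1, -0.8]
gripper_width: 93.9
```

Run:
```python
from h import *
to(631,-229.5,181,-.138)
full('blue')
```

```text
t 32.95 at [ 629.4 -234.2  221. ] yaw -0.1444 shift cm [ 0.88 -0.53  3.9 ] twist -0.0064 tilt [-0.1978  0.0195 -0.98  ] F [-0.   0.1 -0.8] w 93.9
head 2201 [ 634.6 -228.9  213.5] ((634.0968627929688, -219.66319274902344), (61.29643249511719, 19.688579559326172), 79.13995361328125)
515 110 [ 524.1 -214.4  205. ]
530 106 [ 537.9 -216.   204.2]
545 72 [ 549.3 -217.9  204.1]
575 52 [ 587.9 -223.1  203.8]
590 189 [ 597.7 -224.2  203.9]
605 154 [ 610.6 -225.8  204. ]
635 156 [ 645.5 -230.5  204. ]
650 98 [ 652.6 -231.5  204.1]
```

Call:
apply_moves(targets=[[0.4,-0.5,1.9,-0.006],[0.4,0,1.9,0],[0,0,0,0],[0,0,0.02,0]])

```text
time: 33.5
ee_pos: [632.1, -229.2, 183.6]
orientation: [-3.116, 0.212, 0.305]
contact_force: [-0.0, 0.1, -0.0]
gripper_width: 93.9
```

Run:
```python
from h import *
to(631,-229.5,181,-.138)
full('blue')
```

```text
t 33.5 at [ 632.1 -229.2  183.6] yaw -0.1371 shift cm [-0.05  0.04  0.28] twist 0.0009 tilt [-0.1926  0.0164 -0.9811] F [-0.   0.1 -0. ] w 93.9
head 2699 [ 636.4 -229.   213. ] ((634.2147216796875, -228.91835021972656), (43.19424819946289, 16.3154296875), 80.38359832763672)
560 113 [ 569.4 -220.6  204. ]
575 195 [ 582.9 -222.   204.1]
590 57 [ 591.7 -222.9  204.1]
635 221 [ 645.3 -230.5  204.1]
650 121 [ 652.7 -231.3  204.1]
```

Call:
apply_moves(targets=[[0,0,0.2,0],[0,0,0.02,0],[0,0,0.02,0],[0,0,0.02,0],[0,0,0.02,0],[0,0,0.02,0],[0,0,0.02,0],[0,0,0.02,0]], fingers=-1)

```text
time: 34.55
ee_pos: [632.1, -229.5, 182.1]
orientation: [-3.117, 0.213, 0.301]
contact_force: [0.1, 0.3, 1.8]
gripper_width: 44.0
```

Call:
apply_moves(targets=[[-0.08,0,-0.4,0],[-0.08,0,-0.4,0],[0,0,0,0]])

```text
time: 34.92
ee_pos: [631.6, -229.3, 189.6]
orientation: [-3.117, 0.213, 0.303]
contact_force: [-0.2, -0.1, -2.3]
gripper_width: 44.0
```

Run:
```python
from h import *
to(530,-215,193,-.138)
full('blue')
```

```text
t 34.92 at [ 631.6 -229.3  189.6] yaw -0.1375 shift cm [-10.13  -0.04   1.64] twist 0.0005 tilt [-0.1913  0.0161 -0.9814] F [-0.2 -0.1 -2.3] w 44.0
head 3133 [ 637.1 -230.8  219.1] ((634.285888671875, -230.6665802001953), (44.33635330200195, 16.09203338623047), 81.82621765136719)
545 39 [ 558.1 -219.7  203.8]
560 153 [ 567.6 -220.3  204.1]
575 165 [ 581.2 -221.7  204. ]
635 300 [ 643. -230.  204.]
650 120 [ 652.4 -231.5  203.9]
```

Call:
apply_moves(targets=[[0,-0.16,-0.15,0],[-1,0,0.19,0],[-1,0,0.19,0],[-1,0,0.19,0],[-1,0,0.19,0],[-1,0,0.19,0],[0,0,0,0]])

```text
time: 35.85
ee_pos: [577.0, -219.9, 190.8]
orientation: [-3.116, 0.213, 0.305]
contact_force: [-0.6, -0.5, -1.7]
gripper_width: 43.7
```

Run:
```python
from h import *
to(530,-215,190.5,-.138)
full('blue')
```

```text
t 35.85 at [ 577.  -219.9  190.8] yaw -0.1376 shift cm [-4.63  0.15  0.95] twist 0.0004 tilt [-0.1928  0.0168 -0.9811] F [-0.6 -0.5 -1.7] w 43.7
head 3205 [ 582.8 -221.5  220. ] ((619.4072875976562, -225.84158325195312), (44.614601135253906, 94.64049530029297), 83.5954360961914)
500 49 [ 513.9 -214.3  213.6]
515 332 [ 521.5 -214.   207.7]
530 19 [ 530.9 -214.7  204.4]
575 195 [ 585.3 -222.2  204.1]
590 374 [ 597.7 -223.9  204. ]
605 418 [ 613.  -225.9  204. ]
620 480 [ 627.7 -227.8  203.9]
635 524 [ 642.6 -230.1  203.9]
650 175 [ 652.3 -231.3  203.9]
```

Call:
apply_moves(targets=[[-0.9,0,0.16,0],[-0.9,0,0.16,0],[-0.9,0,0.16,0],[-0.9,0,0.16,0],[-0.8,0,0.13,0],[0,0,0,0]])

```text
time: 36.65
ee_pos: [530.2, -213.6, 192.0]
orientation: [-3.116, 0.213, 0.304]
contact_force: [-0.3, 0.9, -2.4]
gripper_width: 43.6
```

Run:
```python
from h import *
to(528,-215,191.5,-.138)
full('blue')
```

```text
t 36.65 at [ 530.2 -213.6  192. ] yaw -0.1376 shift cm [-0.19  0.17  0.09] twist 0.0004 tilt [-0.1922  0.0164 -0.9812] F [-0.3  0.9 -2.4] w 43.6
head 3249 [ 535.9 -215.1  220.9] ((533.0780639648438, -215.04031372070312), (44.4996452331543, 16.275779724121094), 81.44186401367188)
530 251 [ 539.  -216.   204.1]
545 379 [ 552.6 -217.9  204. ]
560 419 [ 567.7 -219.9  204. ]
575 494 [ 582.8 -222.1  203.8]
590 525 [ 597.7 -224.   203.9]
605 550 [ 612.6 -226.   203.9]
620 544 [ 627.1 -227.8  204. ]
635 522 [ 642.6 -229.9  204. ]
650 193 [ 652.5 -231.3  203.9]
```

Call:
apply_moves(targets=[[-0.3,0,0,0],[-0.49,0,-0.11,0],[-0.49,0,-0.11,0],[-0.49,0,-0.11,0],[-0.3,0,0.04,0],[0,0,0,0]])

```text
time: 37.45
ee_pos: [510.0, -210.8, 199.5]
orientation: [-3.117, 0.213, 0.303]
contact_force: [-0.3, -0.2, -1.1]
gripper_width: 43.9
```

Run:
```python
from h import *
to(510,-212,199,-.138)
full('blue')
```

```text
t 37.45 at [ 510.  -210.8  199.5] yaw -0.1373 shift cm [0.02 0.12 0.05] twist 0.0007 tilt [-0.1915  0.016  -0.9814] F [-0.3 -0.2 -1.1] w 43.9
head 3628 [ 516.  -212.4  226.5] ((513.2568969726562, -212.15032958984375), (44.644309997558594, 19.550830841064453), 78.59391784667969)
500 17 [ 514.8 -213.2  213.6]
515 429 [ 522.5 -213.9  207.2]
530 379 [ 537.9 -215.9  203.8]
545 404 [ 552.5 -218.   203.9]
560 444 [ 567.8 -219.9  203.9]
575 498 [ 582.7 -222.   203.9]
590 514 [ 597.5 -224.1  203.9]
605 507 [ 612.4 -226.   204. ]
620 474 [ 627.5 -227.9  204. ]
635 138 [ 637.1 -228.9  204. ]
```

Call:
apply_moves(targets=[[-0.53,0,-0.14,0],[-0.53,0,-0.14,0],[-0.53,0,-0.13,0],[-1.05,0,-0.2,0],[-2.1,0,-0.6,0],[-1,0,-3,0],[0,0,0,0]])

```text
time: 38.38
ee_pos: [458.8, -203.3, 253.8]
orientation: [-3.117, 0.213, 0.303]
contact_force: [-0.5, -0.5, -1.3]
gripper_width: 43.8
```

Run:
```python
from h import *
to(600,-13.3,260,-.19)
im,X=full('blue'); cv2.imwrite('pics/w9.png',im)
```

```text
t 38.38 at [ 458.8 -203.3  253.8] yaw -0.1375 shift cm [ 11.05 -20.72  -3.02] twist 0.0525 tilt [-0.1917  0.0159 -0.9813] F [-0.5 -0.5 -1.3] w 43.8
head 329 [ 468.2 -205.2  246.9] ((467.8917541503906, -205.33639526367188), (43.14900588989258, 2.7559375762939453), 82.99742889404297)
500 125 [ 512.  -212.8  215.3]
515 299 [ 522.1 -214.   207.2]
530 271 [ 537.5 -216.1  203.9]
545 248 [ 552.4 -217.9  204.1]
560 254 [ 567.6 -220.   204.1]
575 290 [ 582.5 -222.   203.8]
590 160 [ 594.8 -223.4  204.1]
```

View pics/w9.png

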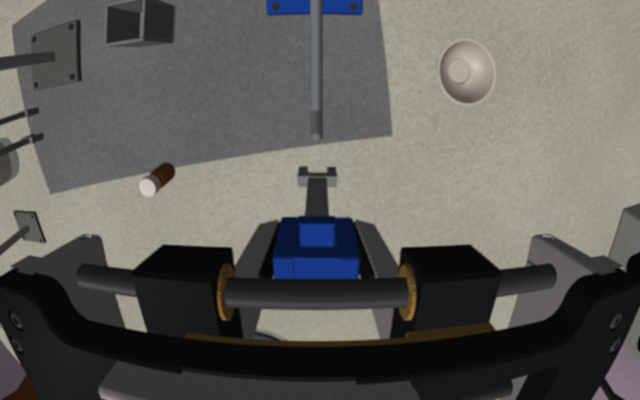

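Blue is held upright at (316,245), with the caddy at (140,22) and the vial (157,180) clear. I move above the caddy.

Call:
apply_moves(targets=[[2.0,-2.7,-0.45,0],[2.0,-2.7,-0.45,0],[2.0,-2.7,-0.45,0],[2.0,-2.7,-0.45,0],[2.0,-2.7,-0.45,0],[2.0,-2.7,-0.45,0],[2.0,-2.5,-0.45,0.025],[1.5,-2,-0.4,0.025],[0,0,0,0]])

```text
time: 39.55
ee_pos: [643.6, -12.1, 234.9]
orientation: [-3.104, 0.294, 0.346]
contact_force: [0.2, -1.1, -1.9]
gripper_width: 43.6
```

```bash
cat > c.py <<'E'
from h import *
to(655,-12,254,-.19)
im,d,p=grab('wrist'); X=fcloud(d,p)
hsv=cv2.cvtColor(im,cv2.COLOR_BGR2HSV); H,S,V=[hsv[...,i].astype(int) for i in range(3)]
x,y,z=[X[...,i] for i in range(3)]
m=(H>100)&(H<130)&(S>120)&(z>150)&(z<300)&(np.abs(y+13)<60)&(x>560)&(x<720)
Q=X[m]; print('head',len(Q),Q.mean(0).round(1),np.percentile(Q,[5,95],axis=0).round(1))
m=(S<80)&(z>78)&(z<92)&(x>610)&(x<705)&(np.abs(y+13)<45)
if m.sum()>30: Q=X[m]; print('caddy',len(Q),cv2.minAreaRect(Q[:,:2].astype(np.float32)),np.percentile(Q,[1,99],axis=0).round(1))
cv2.imwrite('pics/w10.png',im)
im,d,p=grab('top'); X=cloud(d,p); x,y,z=[X[...,i] for i in range(3)]
im,d,p=grab('side'); cv2.imwrite('pics/s10.png',cv2.resize(im[90:260,220:420],None,fx=3,fy=3))
E
python3 c.py
```

```text
t 39.55 at [643.6 -12.1 234.9] yaw -0.1904 shift cm [ 0.68 -0.19 -2.11] twist -0.0004 tilt [-0.2178  0.0247 -0.9757] F [ 0.2 -1.1 -1.9] w 43.6
head 5120 [649.8 -14.2 253.1] [[640.2 -33.7 229.2]
 [656.7   5.  267.8]]
caddy 902 ((658.8540649414062, -13.191783905029297), (58.20205307006836, 53.44856643676758), 78.29547119140625) [[630.2 -44.7  78.2]
 [689.7  18.3  86.9]]
```

View pics/w10.png

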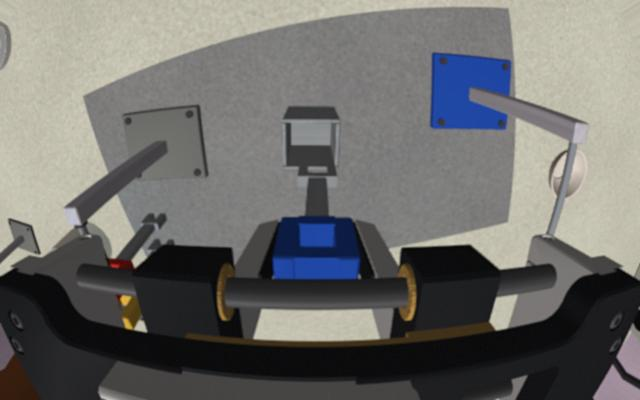

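The view shows the caddy's opening at (311,143). Blue's jaw is at (318,175), still about 15 mm short in x.

Call:
apply_moves(targets=[[0.7,-0.17,-0.16,0],[0.7,-0.16,-0.16,0.01],[0,0,0,0]])

```text
time: 40.08
ee_pos: [657.8, -14.9, 236.3]
orientation: [-3.104, 0.317, 0.344]
contact_force: [0.6, 0.2, -1.5]
gripper_width: 43.5
```

```bash
cat >> c.py <<'E'
im=cv2.imread('pics/w10.png');
E
sed -i "/^cv2.imwrite('pics\/w10/i m=(S<80)\&(z>95)\&(z<165)\&(x>610)\&(x<705)\&(np.abs(y+13)<30)\nQ=X[m]\nfor a in range(95,165,10):\n    k=Q[(Q[:,2]>=a)\&(Q[:,2]<a+10)]\n    if len(k)>5: print(a,len(k),np.median(k,0).round(1),k[:,1].min().round(1),k[:,1].max().round(1))" c.py
python3 c.py
```

```text
t 40.08 at [657.8 -14.9 236.3] yaw -0.2059 shift cm [-0.71 -0.2  -1.66] twist -0.0159 tilt [-0.2165  0.025  -0.976 ] F [ 0.6  0.2 -1.5] w 43.5
head 5116 [664.  -17.  254.6] [[654.4 -36.6 230.5]
 [671.2   2.1 269.2]]
caddy 697 ((658.208251953125, -12.67154312133789), (59.229087829589844, 55.133888244628906), 78.31822204589844) [[635.7 -44.3  78.5]
 [689.5  18.7  86.9]]
115 46 [657.2 -27.6 121.6] -36.1 -2.7
125 72 [661.6 -10.2 130.8] -35.7 -2.7
135 283 [659.  -12.8 143.8] -35.6 -0.5
145 165 [658.  -24.8 145.7] -35.3 -2.8
155 94 [659.9 -18.6 159.5] -26.6 -10.9
```

View pics/s10.png

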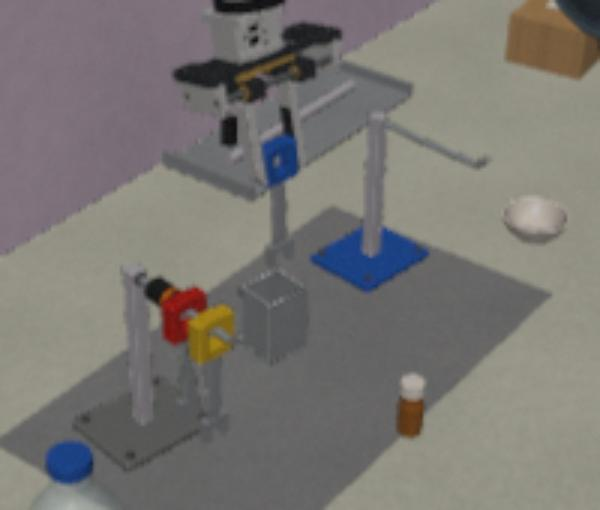

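Call:
apply_moves(targets=[[0,-0.6,0,0],[0.2,0,1,0],[0.2,0,0.8,0],[0,0,0,0]])

```text
time: 40.72
ee_pos: [657.9, -8.4, 215.9]
orientation: [-3.103, 0.316, 0.346]
contact_force: [-0.1, 0.2, -1.5]
gripper_width: 44.0
```

```bash
python3 c.py
```

```text
t 40.73 at [657.9  -8.4 215.9] yaw -0.205 shift cm [-1.04  0.49 -3.66] twist -0.015 tilt [-0.218   0.0251 -0.9756] F [-0.1  0.2 -1.5] w 44.0
head 5118 [664.1 -10.5 234.1] [[654.6 -30.1 210.1]
 [671.3   8.7 248.8]]
caddy 904 ((658.5853881835938, -12.660713195800781), (58.35909652709961, 55.031700134277344), 78.24103546142578) [[627.6 -44.7  78.2]
 [689.6  19.   86.9]]
95 44 [657.2 -21.2 101.4] -29.5 3.9
105 72 [661.6  -3.5 110.3] -29.1 3.7
115 332 [658.7  -9.5 123.6] -29.0 6.2
125 128 [658.8 -15.4 126.3] -28.0 1.6
135 85 [659.9 -11.7 140.4] -20.1 -4.1
145 105 [660.2 -12.2 148.9] -19.9 -4.5
155 112 [660.5 -11.7 159.4] -19.5 -4.6
```

Call:
apply_moves(targets=[[0.33,0,1.5,0],[0.33,0,1.5,0],[0,0,0,0]])

```text
time: 41.25
ee_pos: [658.2, -9.3, 184.2]
orientation: [-3.104, 0.316, 0.344]
contact_force: [0.9, -0.0, -1.6]
gripper_width: 43.8
```

Call:
apply_moves(targets=[[0.33,0,1.5,0],[0.33,0,1.5,0],[0,0,0,0]])

```text
time: 41.62
ee_pos: [657.7, -9.8, 150.7]
orientation: [-3.104, 0.316, 0.345]
contact_force: [0.2, 0.9, -0.4]
gripper_width: 44.2
```

```bash
python3 c.py
```

```text
t 41.62 at [657.7  -9.8 150.7] yaw -0.2054 shift cm [ -2.47   0.47 -10.03] twist -0.0154 tilt [-0.2172  0.0251 -0.9758] F [ 0.2  0.9 -0.4] w 44.2
head 3984 [665.4 -12.  177.4] [[655.4 -31.8 154. ]
 [671.6   7.7 183.9]]
caddy 1445 ((660.0091552734375, -13.333412170410156), (58.48550796508789, 51.5259895324707), 78.33042907714844) [[631.  -44.9  78.4]
 [690.   17.9  91.2]]
95 120 [660.6 -13.4 101. ] -20.8 -5.4
105 134 [660.9 -13.1 110.7] -20.8 -5.5
115 150 [661.1 -13.1 119.6] -20.5 -4.3
125 84 [661.6 -12.3 127.4] -20.0 -4.4
135 47 [668.8   7.1 143. ] -39.6 13.0
145 154 [670.8   9.9 150.7] -43.0 16.9
155 202 [672.5   9.1 160.3] -42.9 17.0
```

Call:
apply_moves(targets=[[0.22,0,1.0,0],[0.18,0,0.8,0],[0,0,0,0]])

```text
time: 42.15
ee_pos: [659.7, -10.5, 134.5]
orientation: [-3.105, 0.316, 0.336]
contact_force: [-0.2, 0.9, -1.1]
gripper_width: 43.6
```

Call:
apply_moves(targets=[[0.06,0,0.3,0],[0.06,0,0.2,0]])

```text
time: 42.4
ee_pos: [660.0, -10.6, 129.4]
orientation: [-3.105, 0.316, 0.335]
contact_force: [-0.2, 0.0, -1.5]
gripper_width: 43.6
```

Call:
apply_moves(targets=[[0.05,0,0.25,0],[0.04,0,0.2,0]])

```text
time: 42.65
ee_pos: [660.1, -10.7, 124.7]
orientation: [-3.105, 0.316, 0.334]
contact_force: [-0.6, 0.6, -1.7]
gripper_width: 44.0
```

Call:
apply_moves(targets=[[0.03,0,0.15,0],[0.03,0,0.15,0]])

```text
time: 42.9
ee_pos: [660.3, -10.8, 122.4]
orientation: [-3.105, 0.316, 0.334]
contact_force: [-1.6, 0.6, 5.4]
gripper_width: 43.7
```

Call:
apply_moves(targets=[[0,0,0,0],[0,0,0,0],[0,0,0,0],[0,0,0,0],[0,0,0,0]], fingers=0.7)

```text
time: 43.52
ee_pos: [660.8, -11.0, 123.1]
orientation: [-3.106, 0.317, 0.331]
contact_force: [0.1, 0.5, 0.6]
gripper_width: 79.6
```

Call:
apply_moves(targets=[[-0.4,0,-2,0],[-0.8,0,-4,0],[-1,0,-5,0],[-1,0,-5,0],[-1,0,-3,0],[0,0,0,0],[0,0,0,0],[0,0,0,0]])

```text
time: 44.52
ee_pos: [659.8, -6.7, 329.3]
orientation: [-3.106, 0.316, 0.326]
contact_force: [-0.8, 0.4, -0.0]
gripper_width: 79.7
```

Run:
```python
from h import *
to(0,0,0,0)
im,X=spare('yellow'); spare('red')
for n in('side','top'):
    im,d,p=grab(n); X=cloud(d,p); x,y,z=[X[...,i] for i in range(3)]
    hsv=cv2.cvtColor(im,cv2.COLOR_BGR2HSV); H,S,V=[hsv[...,i].astype(int) for i in range(3)]
    m=(H>100)&(H<130)&(S>120)&(z>95)&(x>600)&(x<720)&(np.abs(y+13)<60)
    if m.sum()>5: print(n,'blue',m.sum(),np.median(X[m],0),np.percentile(X[m],[2,98],axis=0).round())
    cv2.imwrite(f'pics/{n}f.png',im if n=='top' else cv2.resize(im[90:320,200:420],None,fx=2.6,fy=2.6))
```

```text
t 44.52 at [659.8  -6.7 329.3] yaw -0.2051 shift cm [-56.57  11.89  45.78] twist -0.2051 tilt [-0.2054  0.023  -0.9784] F [-0.8  0.4 -0. ] w 79.7
620 4 [626.7 198.  203. ] 209.1
630 4 [635.3 196.7 201.2] 208.9
640 7 [646.6 205.2 208.2] 209.4
650 55 [654.8 192.4 203.5] 207.1
660 49 [664.5 190.5 204.3] 207.9
670 116 [675.4 186.9 208. ] 210.0
680 162 [686.1 186.6 207.6] 209.9
tip 624.85702664429
rod fit 15 [  -1.64425826 1267.67345038]
orange 108 [620.3 194.9 212. ] xmin [613.2 614.  624. ]
620 5 [628.6 187.7 196.1] 206.8
630 5 [637.9 185.8 196.3] 209.0
640 7 [647.2 204.3 207.9] 209.4
650 58 [654.7 192.5 203.7] 207.1
660 54 [665.  189.8 204.3] 209.3
670 110 [675.7 187.4 208. ] 210.0
680 157 [686.2 186.9 207.8] 210.5
tip 624.5176060006678
rod fit 17 [  -1.42441276 1123.69162818]
orange 113 [620.3 194.6 211.6] xmin [613.5 614.  624.4]
side blue 147 [650.26693323 -10.9934061  138.96154076] [[643. -31. 114.]
 [664.  11. 157.]]
```

View pics/sidef.png

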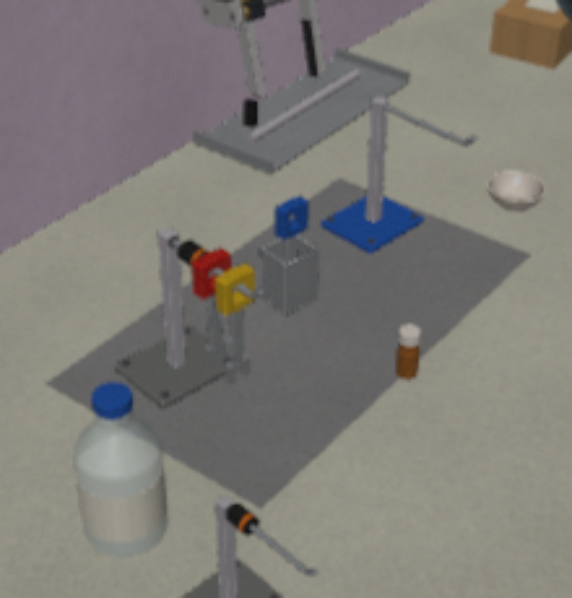

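The final picture shows blue standing in the caddy at (290,217) and red (212,273) and yellow (236,290) hanging on the spare rod. The vial, bottle and dish are in place and the gripper is clear.

```bash
python3 -c "
from h import *
print(sign_off()); to(0,0,0,0)"
```

```text
the job is handed in; nothing more can be done
None
the job is handed in; nothing more can be done
```

I handed the job in at about 44.6 s of the 72 s. Red and yellow hang on the spare hook, and blue stands in the caddy. No verdict came back.

- **Collar:** With red threaded on the spare rod, I slid the collar 18 mm at about 5 N until it met its stop. I then held it there for about 1 s. The wrist read 14 to 17 N along the rod and at most 19 N in total at the readings I saw. I had no direct collar reading, and nothing between the readings at the end of each move.
- **Red and yellow:** Both were released on the spare rod, with eyes about 64 mm (red) and 105 mm (yellow) from the post. Yellow went on after the collar press and before blue was touched. The last wrist view could not see the two heads, so the final check of them is the side picture only.
- **Blue:** It touched the caddy floor at about 5 N and was then released. The side camera puts its head at 114 to 157 mm, which matches standing upright in the caddy. The top camera did not see it.
- **Bystanders:** The bottle, vial and dish look undisturbed in the last picture; I did not measure them again.
- **What went wrong on the way:**
  - My first grip on red was about 9 mm too high. I tugged it lightly while it was still closed, then regripped.
  - The tool tilted by up to 0.22 rad, starting during the collar press, and the moves could not correct it. I allowed for the tilt in every later move.

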